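# Square the check weight up on the balance pan and record it

### The arm

A 6-joint arm with a two-finger parallel gripper is mounted at the origin on the work surface. World frame = base frame: x ahead of the robot, y to its left, z up, the work surface at z = 0. Lengths are in mm, angles in rad, forces in N, time in s.
With the tool pointing down it reaches from about 300 to 750 mm from the base axis. Payload 8.5 kg.
Tool frame: the origin (TCP) lies on the mounting face of the last link; the fingertips stand 166 mm ahead of it and the grasp point (between the pads) lies 147 mm ahead of it; x points along the fingers, y is the direction in which the jaws open and shut, and the axes are right-handed (so a half turn about x gives the same grasp; the last joint's range is limited). The gripper opens to 88 mm and grips with 3 to 60 N. Pads are 18 mm wide; open, the fingers measure 123 mm over their backs; the gripper's body (75 mm by 187 mm) begins 45 mm behind the grasp point.
Start: joints at [1.086, 0.381, 1.297, -0, 1.464, -0.215], TCP at [146.589, 530.088, 404.748] pointing down, gripper open.
Joint ranges: [-3.11, 3.11], [-0.89, 2.33], [0.22, 2.48], [-1.42, 4.56], [0.17, 2.85], [-2.88, 2.88]. Speed limits (rad/s): [2.39, 2.39, 3.14, 3.14, 3.14, 3.14].

### API

Orientations are given as [roll, pitch, yaw] about the fixed x, y, z axes, in that order (R = Rz(yaw) Ry(pitch) Rx(roll)).
In Python, from plant import arm gives the robot as it stands.
- The arm moves only by the tool arm_command, never from a script. Its arguments are lists of equal length, an entry for each row: "xyz": the shift along the tool's x, y, z in mm, a list of three; "twist": the turn, a rotation vector about the tool's x, y, z in degrees, a list of three; "grip": the opening in per cent of the stroke, from 0 (shut) to 100 (fully open). A call has exactly 8 rows; each row is the pose to reach, as a shift and turn from the pose measured when the call began, along the tool's axes at that moment; what a row does not reach only later rows make up. A row lasts 1/12 s, in which the tool goes at most 41.7 mm and 7.16 degrees, less where a joint would pass 70% of its speed; a pose out of reach is approached as far as the arm can. A call with a gripper value outside its range is refused whole. The fingers move at their own pace and stop on an object; the grip force is fixed at half the most. Time passes only in rows, so rows that repeat a pose let the fingers close, or fill a call up. It gives the time, the measured TCP pose, the force and the opening at its end, in the units of the state.
- arm.read_state(): the state, without advancing time (a new reading comes with each control period).
- arm.grab_frame(name): name is "side" or "top"; returns a dict with "color" (480x640x3 uint8, red, green, blue), "depth" (480x640 float32, mm along the optical axis (not along the pixel's ray), 0 where there is no reading), "K" (3x3 intrinsics, pixels), "R" (3x3) and "t" (3): a world point X has camera coordinates R X + t. Camera axes: x right, y down, z forward; pixel columns grow to the right and rows downward; lengths in mm; the calibration is good to about 2 mm. A picture is of the moment at which its call begins.
- arm.hand_in(): hands the job in, once; it reports no verdict.
Trained networks look in the newest picture that a camera, given by its name, has taken for a name from the list of things; names that differ only in an ending like _2 or _b are one class to them, and where a whole thing is asked for, a point or a joint stands for the part that bears it (a point fixed in the world has none). Each returns a list of dicts, best first, with "p" (0 to 1); they miss things now and then, are a little off and sometimes report something else, mostly with a low value. They report only what shows in the picture. A call takes as long as a camera call. They do not tell look-alikes from the thing itself.
- arm.masks_of(query, camera): "mask" (480x640 bool, what is visible of it) and "extent" ([left, top, right, bottom] in pixels, round what is visible of it).
- arm.place_of(query, camera): "point" ([column, row] in pixels: a listed point, or the origin of a listed thing).
The state is a dict: "time": time; "qpos": joint angles; "qd": joint speeds; "tau": joint torques, N m; "ee_pos": TCP position; "tool_rot": TCP orientation; "wrist_force": force on the tool from outside, world axes, zero at the start; "moment": the same for the moment, N m; "width": finger opening in mm.
Only numpy, scipy, OpenCV 4.12 (cv2) and the standard library are available. Lean on these libraries where they do the work, as an engineer would, in place of code of your own. Each camera call takes 0.05 s, during which the arm holds its last target.

### The job

Get the balance ready for its daily check: the big flat check weight lies askew on the balance pan. Tap it gently from the front and from the back, near its ends, until it rests straight and centred in the frame engraved on the pan with an even gap all round, without lifting or tipping it and without touching the pan, which gives sideways on soft springs. Then, with the gripper off the weight, press the round key in front of the pan all the way down to record the reading (not before), and leave the things standing round about where they are.

Things in the scene. Friction and masses are not known exactly. Their poses are not given: they have to be found in the camera images.
- weight_center (a point): centre (half-way up) of the check weight: a plain slab of dark anodised aluminium, 100 mm (its x) by 140 mm (its y), 24 mm high, 0.68 to 0.92 kg, lying loose and flat on the pan, turned by up to 20 degrees and some mm off at the start; too wide to be gripped. Pushed at the middle of a side it slides at 3 to 7 N, near an end, where it turns too, at about half of that; a knock or push above 12 N is too hard
- pan_mark (a point): centre of the frame engraved in the pan's flat top, 82 mm above the table. The frame is 120 mm (x, front to back) by 160 mm (y), its sides parallel to the pan's, so the centred weight leaves a 10 mm gap all round. Pushed about 58 mm from the middle of a long side, the weight turns about a point some 60 to 90 mm beyond the middle, so each end can be set nearly on its own
- pan: the balance pan, a flat steel plate 180 mm (x) by 200 mm (y), 6 mm thick; origin at the centre of its underside. It floats sideways on springs, 0.4 N per mm in every direction, stops at 20 mm (it does not turn): it moves along with a pushed weight until the springs pull hard enough for the weight to slide on it, and springs back, carrying the weight, when the push ends
- balance: the top-pan balance, fixed on the table: white housing 310 mm long (x), 235 mm wide (y), its deck 58 mm above the table; origin on the table under the pan's rest centre; its x axis points away from the key and display, which are at its front, the end nearer the robot
- key_top (a point): centre of the top of the round key, 32 mm across, upright, on the balance deck in front of the pan, 147 mm from the pan's centre; it is pressed straight down 6 mm, springs back, and needs about 4 N to go all the way down
- key (a joint): travel of the key: 0 up, 0.006 m fully down
- small_weight_mid (a point): middle of a small knobbed steel weight, 26 mm across, 38 mm high, standing on the deck of the balance; leave alone
- jar: glass jar, 56 mm across, 75 mm high, beside the balance; origin at its foot; leave alone
- beaker: open glass beaker, 68 mm across, 85 mm high, beside the balance; origin at its foot; leave alone
- spatula: steel spatula, 170 mm long, lying on the table beside the balance; leave alone
- bottle: white bottle, 60 mm across, 140 mm high, beside the balance; origin at its foot; leave alone
- dish: aluminium sample dish, 90 mm across, 15 mm high, on the table; origin at its foot; leave alone
There are look-alikes about, which are no part of the job. Of the things like the part that bears weight_center, leave any that is purple; of the rest the smaller one is meant.

How it is judged:
By the outcome, as a careful person would: the job done as asked, in the order asked, and still so for the second after the job is handed in, with the robot touching nothing.
It also fails if it takes over 72 s, if anything falls off the work surface, if the arm or the gripper's body presses on something with over 40 N, if the wrist force passes 120 N, or if a joint passes its speed limit or range.

## Working session

There is one attempt and no reset: what is moved stays moved. The work goes in short steps, Python scripts to look and compute and a tool call to move; the robot and the scene stay as the last step left them, time stands still between calls to the robot, and variables do not carry over. Pictures are saved under pics/ and viewed, and the job is handed in when it is done.

Besides the shell and the picture viewer there is one more tool, called after "Request:" by a JSON object that holds its "op" and its "data", one argument or row to a line. arm_command: Moves the arm, as the interface text tells. Its arguments: {"type":"object","properties":{"xyz":{"type":"array"},"twist":{"type":"array"},"grip":{"type":"array"}},"required":["xyz","twist","grip"]}

```bash
ls; mkdir -p pics
python3 - <<'E'
from plant import arm
import cv2
s=arm.read_state()
for k,v in s.items(): print(k,v)
for c in ("side","top"):
    f=arm.grab_frame(c)
    cv2.imwrite(f"pics/{c}0.png",f["color"][:,:,::-1])
    print(c,f["K"].tolist(),f["R"].tolist(),f["t"].tolist())
    for q in ["weight_center","pan_mark","pan","balance","key_top","small_weight_mid","jar","beaker","spatula","bottle","dish"]:
        print(q,[(round(d["p"],2),[round(float(x)) for x in d["point"]]) for d in arm.place_of(q,c)])
print(arm.read_state()["time"])
E
```

```text
pics
time 0.0
qpos [ 1.08570451e+00  3.81193284e-01  1.29820739e+00 -1.80083591e-06
  1.46360592e+00 -2.15291966e-01]
qd [ 4.40634745e-04  5.71595236e-04 -4.17069622e-05 -2.15154139e-03
 -5.58171485e-04 -1.26364083e-03]
tau [ 2.38004905e-03 -4.37933993e+01 -2.24559885e+01  7.14260247e-02
  3.52452532e-02 -9.15010037e-05]
ee_pos [146.57762717 530.07216554 404.15706241]
tool_rot [-1.78482217  1.56938238 -2.05462182]
wrist_force [-0.15343716  0.2993974   0.14097333]
moment [ 0.01579284  0.01955352 -0.01545432]
width 88.40383039216742
side [[512.0062048968133, 0.0, 325.56305509571104], [0.0, 512.0062048968133, 237.62252628429727], [0.0, 0.0, 1.0]] [[0.8251226032762806, -0.5649476210707031, 0.002622023860929042], [-0.41298913098985296, -0.6063367028121012, -0.6795555757310775], [0.3855031351971345, 0.5596337983623784, -0.7336193457670517]] [-460.6861653586057, 240.15837939828083, 901.8162470853852]
weight_center [(0.93, [159, 231]), (0.91, [383, 319]), (0.78, [310, 173])]
pan_mark [(0.82, [313, 180])]
pan []
balance [(0.55, [312, 203])]
key_top [(0.44, [257, 203])]
small_weight_mid [(0.65
[... 247 characters left out ...]
38.56300888654005], [0.0, 0.0, 1.0]] [[0.018004375779613616, -0.9998355882238588, -0.002153827717494132], [-0.9823951153856095, -0.01728961307479403, -0.1860131891727548], [0.185945367566072, 0.005464961186879003, -0.9825448867506993]] [-58.42958351036315, 528.8453307094011, 1289.8705353500063]
weight_center [(0.87, [223, 349]), (0.7, [409, 241]), (0.67, [264, 203])]
pan_mark []
pan []
balance [(0.96, [270, 211]), (0.2, [249, 280])]
key_top [(0.6, [263, 262])]
small_weight_mid [(0.64, [246, 283])]
jar [(0.68, [194, 216]), (0.54, [488, 247])]
beaker [(0.73, [332, 183])]
spatula [(0.81, [339, 224])]
bottle [(0.75, [208, 259]), (0.4, [269, 210])]
dish [(0.63, [489, 251]), (0.4, [248, 280])]
1.2
```

View pics/side0.png

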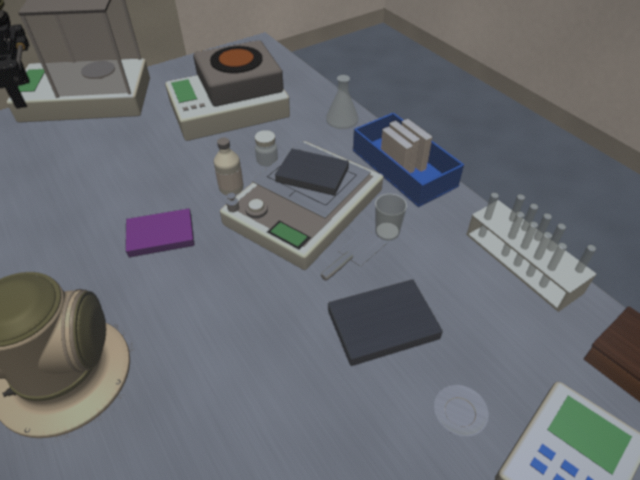

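View pics/top0.png

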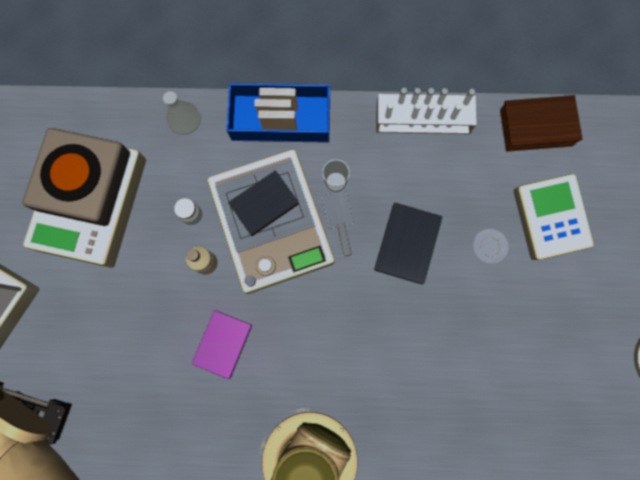

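```bash
cat > h.py <<'E'
import numpy as np, cv2
from plant import arm
def ray(f,uv,z):
    R,t,K=f["R"],f["t"],f["K"]
    uv=np.atleast_2d(np.asarray(uv,float))
    d=np.c_[uv,np.ones(len(uv))]@np.linalg.inv(K).T@R   # R^T d
    c=-R.T@t
    s=(z-c[2])/d[:,2]
    return c+d*s[:,None]
def proj(f,X):
    Xc=np.atleast_2d(X)@f["R"].T+f["t"]
    p=Xc@f["K"].T
    return p[:,:2]/p[:,2:]
def save(name,f):
    np.savez(name,**f)
def load(name):
    d=np.load(name); return {k:d[k] for k in d.files}
def crop(f,u0,v0,w,h,s,fn):
    im=f["color"][v0:v0+h,u0:u0+w,::-1]
    im=cv2.resize(im,None,fx=s,fy=s,interpolation=cv2.INTER_CUBIC)
    cv2.imwrite(fn,im)
E
python3 - <<'E'
from h import *
f=arm.grab_frame("top");save("top0.npz",f)
g=arm.grab_frame("side");save("side0.npz",g)
f2=arm.grab_frame("top")
print(np.abs(f["color"].astype(int)-f2["color"]).mean())
crop(f,190,140,170,160,4,"pics/t1.png")
crop(g,210,130,190,140,4,"pics/s1.png")
print(-f["R"].T@f["t"],-g["R"].T@g["t"])
print(ray(f,[264,203],106),ray(g,[310,173],106))
print(ray(f,[263,262],70),ray(g,[257,203],70))
for n,F in (("top",f),("side",g)):
    for d in arm.masks_of("weight_center",n): print(n,d["p"],d["extent"],d["mask"].sum())
E
```

```text
0.624853515625
[ 280.74160705  -56.32553827 1365.60205837] [ 131.65237784 -619.33356504  825.99874109]
[[602.880264   118.23457057 106.        ]] [[590.08783953 106.67145906 106.        ]]
[[465.38922952 119.50487386  70.        ]] [[464.52192164 123.77564487  70.        ]]
top 0.92 [375.2, 201.5, 444.6, 286.1] 3671
top 0.76 [195.1, 314.8, 251.5, 378.9] 2484
top 0.68 [214.8, 160.3, 314.7, 251.8] 3391
top 0.65 [229.8, 172.0, 301.6, 238.7] 2446
side 0.92 [328.0, 279.0, 440.0, 363.3] 6355
side 0.61 [273.8, 150.2, 348.5, 192.6] 2420
side 0.55 [124.5, 208.9, 195.7, 256.8] 2580
```

View pics/t1.png

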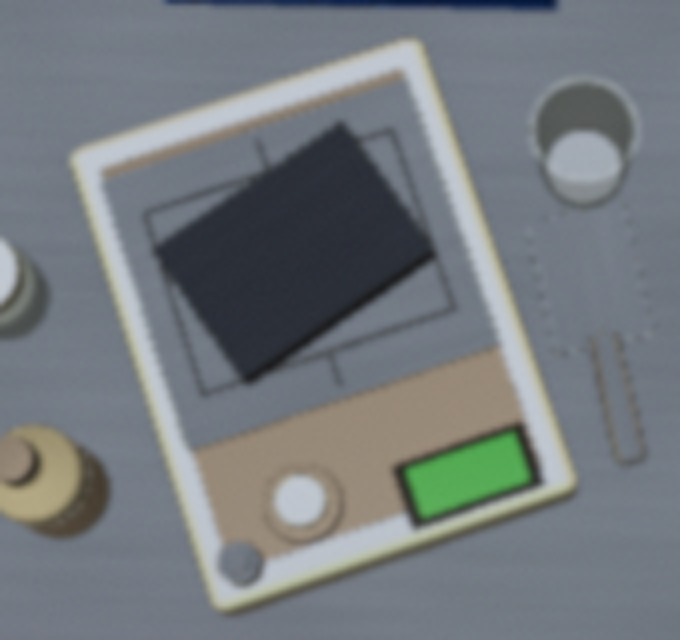

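View pics/s1.png

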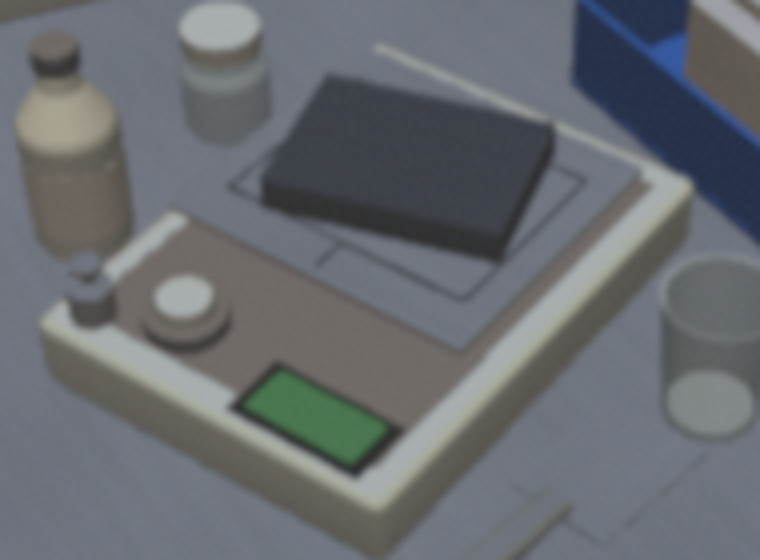

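```bash
cat >> h.py <<'E'
from scipy.optimize import least_squares
from scipy.ndimage import map_coordinates, gaussian_filter
def rot(a): return np.array([[np.cos(a),-np.sin(a)],[np.sin(a),np.cos(a)]])
def gray(f): return gaussian_filter(f["color"].astype(float).mean(2),0.6)
def box(p,hx=50,hy=70,z0=82,z1=106):
    c=np.array([[-hx,-hy],[hx,-hy],[hx,hy],[-hx,hy]])@rot(p[2]).T+p[:2]
    return np.r_[np.c_[c,np.full(4,z0)],np.c_[c,np.full(4,z1)]]
def prof(g,P,N,w,st=0.25):
    s=np.arange(-w,w+1e-9,st)
    Q=P[:,None,:]+s[None,:,None]*N[:,None,:]
    return s,map_coordinates(g,[Q[...,1],Q[...,0]],order=1,mode="nearest")
def fit_weight(f,p0,w0=6,verbose=False,ex=None):
    g=gray(f); p=np.array(p0,float)
    for it in range(12):
        w=max(2.5,w0-it*0.6)
        B=box(p); uv=proj(f,B)
        H=cv2.convexHull(np.arange(8).astype(np.int32).reshape(-1,1)*0+np.arange(8).reshape(-1,1).astype(np.int32),returnPoints=False) if False else cv2.convexHull(uv.astype(np.float32),returnPoints=False).ravel()
        cen=uv.mean(0); L=[];
        for i in range(len(H)):
            a,b=H[i],H[(i+1)%len(H)]
            if abs(B[a,2]-B[b,2])>1: continue   # skip vertical edges
            tt=np.linspace(0.08,0.92,30)
            P=uv[a]+tt[:,None]*(uv[b]-uv[a]); d=(uv[b]-uv[a])/np.linalg.norm(uv[b]-uv[a])
            n=np.array([d[1],-d[0]]); n*=np.sign(n@(P.mean(0)-cen))
            s,v=prof(g,P,np.tile(n,(30,1)),w)
            gr=np.gradient(gaussian_filter(v,(0,2)),axis=1)
            k=gr.argmax(1); 
            for j in range(30):
                if gr[j,k[j]]<0.8 or k[j] in(0,len(s)-1): continue
                y0,y1,y2=gr[j,k[j]-1:k[j]+2]; o=0.5*(y0-y2)/(y0-2*y1+y2-1e-9)
                L.append((a,b,tt[j],*(P[j]+(s[k[j]]+o*0.25)*n),*n))
        L=np.array(L)
        if ex is not None: L=L[[not ex(l[3:5]) for l in L]]
        A=L[:,0].astype(int);Bi=L[:,1].astype(int)
        def res(q):
            U=proj(f,box([q[0],q[1],q[2]/50])); Pm=U[A]+L[:,2:3]*(U[Bi]-U[A])
            return ((Pm-L[:,3:5])*L[:,5:7]).sum(1)
        r=least_squares(res,[p[0],p[1],p[2]*50],loss="soft_l1",f_scale=0.3)
        p=np.array([r.x[0],r.x[1],r.x[2]/50])
    rr=res(r.x)
    return p,len(L),np.sqrt(np.median(rr**2))
def fit_frame(f,p0,pw,w0=4,fixyaw=None,hx=60,hy=80):
    g=gray(f); p=np.array(p0,float)
    hull=cv2.convexHull(proj(f,box(pw)).astype(np.float32))
    for it in range(10):
        w=max(2,w0-0.4*it); uv=proj(f,box(p,hx,hy,82,82))[:4]; cen=uv.mean(0); L=[]
        for a in range(4):
            b=(a+1)%4; tt=np.linspace(0.06,0.94,50)
            P=uv[a]+tt[:,None]*(uv[b]-uv[a]); d=(uv[b]-uv[a])/np.linalg.norm(uv[b]-uv[a]); n=np.array([d[1],-d[0]])
            s,v=prof(g,P,np.tile(n,(50,1)),w); v=gaussian_filter(v,(0,1.5)); k=v.argmin(1)
            for j in range(50):
                if cv2.pointPolygonTest(hull,tuple(map(float,P[j])),True)>-4-w: continue
                if k[j] in (0,len(s)-1): continue
                if np.minimum(v[j,0],v[j,-1])-v[j,k[j]]<3: continue
                y0,y1,y2=v[j,k[j]-1:k[j]+2]; o=0.5*(y0-y2)/(y0-2*y1+y2+1e-9)
                L.append((a,b,tt[j],*(P[j]+(s[k[j]]+np.clip(o,-1,1)*0.25)*n),*n))
        L=np.array(L); A=L[:,0].astype(int);Bi=L[:,1].astype(int)
        def res(q):
            yaw=q[2]/50 if fixyaw is None else fixyaw
            U=proj(f,box([q[0],q[1],yaw],hx,hy,82,82)); Pm=U[A]+L[:,2:3]*(U[Bi]-U[A])
            return ((Pm-L[:,3:5])*L[:,5:7]).sum(1)
        r=least_squares(res,[p[0],p[1],p[2]*50],loss="soft_l1",f_scale=0.3)
        p=np.array([r.x[0],r.x[1],r.x[2]/50 if fixyaw is None else fixyaw])
    rr=res(r.x)
    return p,len(L),np.sqrt(np.median(rr**2)),np.bincount(A,minlength=4)
def rel(pw,pf):
    d=rot(-pf[2])@(pw[:2]-pf[:2]); return d,np.degrees(pw[2]-pf[2])
def overlay(f,pw,pf,u0,v0,w,h,s,fn):
    im=cv2.resize(f["color"][v0:v0+h,u0:u0+w,::-1],None,fx=s,fy=s,interpolation=cv2.INTER_CUBIC)
    def dr(X,c):
        U=((proj(f,X)-[u0,v0]+0.5)*s-0.5); cv2.polylines(im,[np.round(U*16).astype(np.int32)],True,c,1,cv2.LINE_AA,4)
    B=box(pw); dr(B[:4],(0,255,255)); dr(B[4:],(0,0,255)); dr(box(pf,60,80,82,82)[:4],(0,255,0))
    cv2.imwrite(fn,im)
E
python3 - <<'E'
from h import *
f=load("top0.npz");g=load("side0.npz")
for n,F,cr in (("top",f,(190,140,170,160)),("side",g,(210,130,190,140))):
    pw,nn,e=fit_weight(F,[598,115,np.radians(34)])
    pf,m,e2,cnt=fit_frame(F,[592,115,np.radians(18.7)],pw,w0=5)
    print(n,pw[:2].round(1),np.degrees(pw[2]).round(2),nn,e.round(3),"frame",pf[:2].round(1),np.degrees(pf[2]).round(2),m,e2.round(3),cnt,"rel",rel(pw,pf))
    overlay(F,pw,pf,*cr,4,f"pics/ov_{n}.png")
E
```

```text
Traceback (most recent call last):
  File "h.py", line 78, in fit_frame
    L=np.array(L); A=L[:,0].astype(int);Bi=L[:,1].astype(int)
                     ~^^^^^
IndexError: too many indices for array: array is 1-dimensional, but 2 were indexed
```

Run:
```python
from h import *
f=load("top0.npz");g=load("side0.npz")
# frame corners from zoom picture
c=np.array([[146,213],[393,128],[454,308],[204,395]])/4+[190,140]
X=ray(f,c,82); print(X.round(1),X.mean(0), np.linalg.norm(X-np.roll(X,-1,0),axis=1))
for n,F in (("top",f),("side",g)):
    print(fit_weight(F,[598,115,np.radians(34)]))
    pw=[598,115,np.radians(34)]
    overlay(F,pw,[X[:,0].mean(),X[:,1].mean(),np.radians(18.7)],*((190,140,170,160) if n=="top" else (210,130,190,140)),4,f"pics/ov_{n}.png")
```

```text
[[632.  214.5  82. ]
 [688.9  65.   82. ]
 [575.7  24.2  82. ]
 [519.3 173.3  82. ]] [603.95795185 119.23275022  82.        ] [159.90437159 120.32501179 159.44661355 120.00933279]
(array([606.49734732, 121.71001218,   0.64335818]), 120, np.float64(0.3897175715123288))
(array([605.54902779, 123.3101702 ,   0.63171875]), 120, np.float64(0.6846398886995049))
```

View pics/ov_top.png

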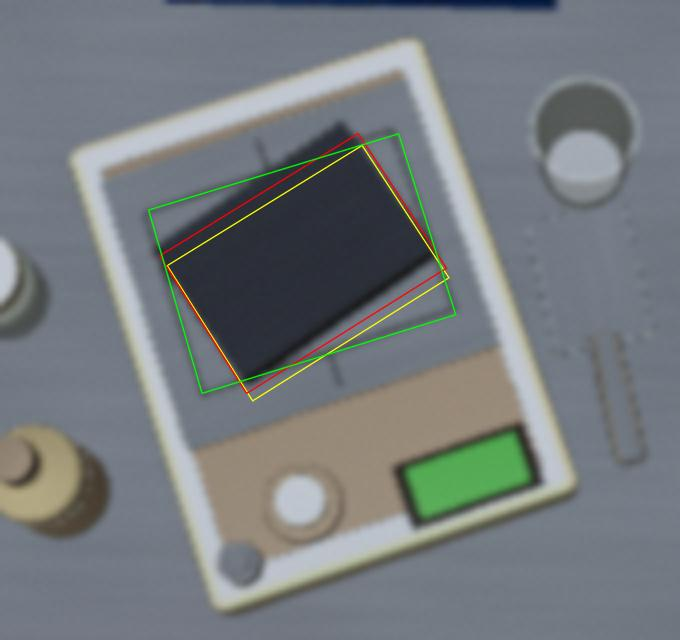

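Run:
```python
from h import *
f=load("top0.npz");g=load("side0.npz")
for n,F,cr in (("top",f,(190,140,170,160)),("side",g,(210,130,190,140))):
    pw,nn,e=fit_weight(F,[606.5,121.7,0.64],w0=4)
    pf,m,e2,cnt=fit_frame(F,[604,119.2,np.radians(20.7)],pw,w0=3.5)
    print(n,pw[:2].round(1),np.degrees(pw[2]).round(2),nn,e.round(3),"frame",pf[:2].round(1),np.degrees(pf[2]).round(2),m,e2.round(3),cnt,"rel",rel(pw,pf))
    overlay(F,pw,pf,*cr,4,f"pics/ov_{n}.png")
```

```text
top [606.5 121.7] 36.86 120 0.39 frame [604.6 121. ] 20.45 48 0.041 [13  3 13 19] rel (array([1.99045874, 0.03216438]), np.float64(16.40747166416163))
side [605.5 123.3] 36.2 120 0.685 frame [603.2 121.9] 20.86 31 0.034 [16  0  0 15] rel (array([2.68964871, 0.49438145]), np.float64(15.337479871404087))
```

View pics/ov_top.png

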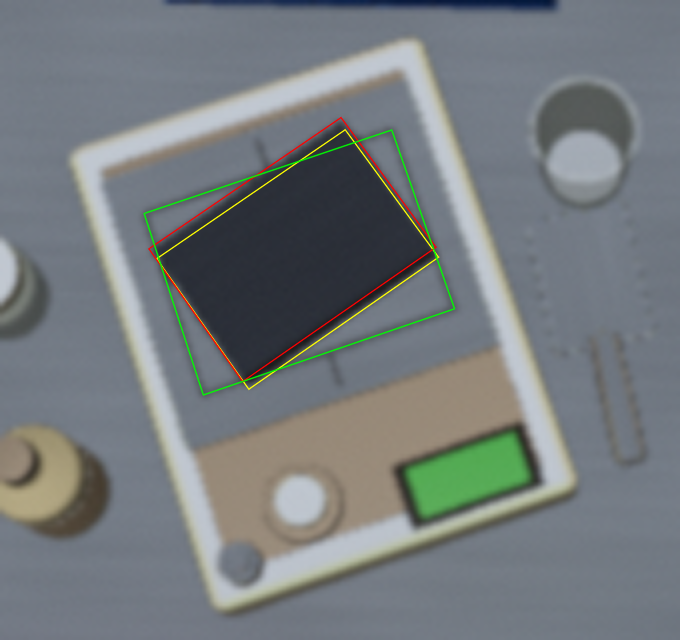

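View pics/ov_side.png

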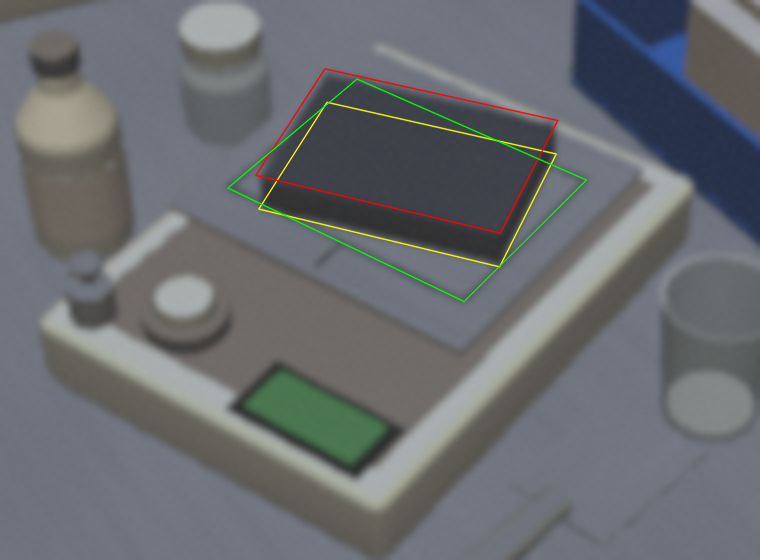

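```bash
sed -i 's/B=box(p); uv=proj(f,B)/B=box(p,*dims); uv=proj(f,B)/; s/U=proj(f,box(\[q\[0\],q\[1\],q\[2\]\/50\])); Pm/U=proj(f,box([q[0],q[1],q[2]\/50],*dims)); Pm/; s/verbose=False,ex=None/dims=(50,70,82,106),ex=None/' h.py
python3 - <<'E'
from h import *
f=load("top0.npz");g=load("side0.npz")
from itertools import product
for dims in [(50,70,82,106),(50,70,82,100),(50,70,84,104),(48,68,82,106),(46,68,82,106),(48,68,82,103),(50,70,82,98),(46,66,82,106),(46,66,82,102)]:
    o=[]
    for F in (f,g):
        pw,nn,e=fit_weight(F,[606.5,121.7,0.64],w0=4,dims=dims); o+=[pw[:2].round(1),np.degrees(pw[2]).round(2),nn,e.round(3)]
    print(dims,o)
E
python3 - <<'E'
from h import *
f=load("top0.npz");g=load("side0.npz")
d=f["depth"]; 
for uv in [(264,203),(250,215),(280,195),(245,235),(300,205),(235,200)]:
    u,v=uv; z=np.median(d[v-2:v+3,u-2:u+3]); 
    X=f["R"].T@(np.linalg.inv(f["K"])@[u*z,v*z,z]-f["t"]); print(uv,z,X.round(1))
d=g["depth"]
for uv in [(310,170),(300,165),(330,175),(328,198),(285,200)]:
    u,v=uv; z=np.median(d[v-2:v+3,u-2:u+3]); 
    X=g["R"].T@(np.linalg.inv(g["K"])@[u*z,v*z,z]-g["t"]); print("side",uv,z,X.round(1))
E
```

```text
(50, 70, 82, 106) [array([606.5, 121.7]), np.float64(36.86), 120, np.float64(0.39), array([605.5, 123.3]), np.float64(36.2), 120, np.float64(0.685)]
(50, 70, 82, 100) [array([607.3, 122. ]), np.float64(36.62), 120, np.float64(0.104), array([607.3, 125.5]), np.float64(35.97), 120, np.float64(0.179)]
(50, 70, 84, 104) [array([606.5, 121.6]), np.float64(36.76), 120, np.float64(0.221), array([605.4, 122.8]), np.float64(36.28), 120, np.float64(0.216)]
(48, 68, 82, 106) [array([606.2, 121.6]), np.float64(36.5), 120, np.float64(0.454), array([605.7, 122.2]), np.float64(36.37), 120, np.float64(0.163)]
(46, 68, 82, 106) [array([606.1, 121.5]), np.float64(36.2), 120, np.float64(0.92), array([605.3, 122. ]), np.float64(35.96), 120, np.float64(0.253)]
(48, 68, 82, 103) [array([606.6, 121.8]), np.float64(36.47), 120, np.float64(0.604), array([606.4, 123.6]), np.float64(36.15), 120, np.float64(0.359)]
(50, 70, 82, 98) [array([607.5, 122.1]), np.float64(36.57), 120, np.float64(0.08), array([607.6, 126.2]), np.float64(36.15), 120, np.float64(0.369)]
(46, 66, 82, 106) [array([605.6, 122.3]), np.float64(36.5), 120, np.float64(1.135), array([605.7, 121.4]), np.float64(36.17), 120, np.float64(0.636)]
(46, 66, 82, 102) [array([606. , 122.5]), np.float64(36.46), 120, np.float64(1.355), array([606.2, 121.9]), np.float64(36.18), 120, np.float64(1.219)]
(264, 203) 1299.2825 [603.1 118.3 105.2]
(250, 215) 1293.9314 [573.  150.5 105.1]
(280, 195) 1303.8419 [623.8  80.8 104.3]
(245, 235) 1309.2906 [528.8 164.2  81.2]
(300, 205) 1323.2329 [605.8  33.6  80.9]
(235, 200) 1301.9583 [609.6 188.5 104.1]
side (310, 170) 1122.397 [597.4 118.  103.2]
side (300, 165) 1132.4536 [587.9 143.8 104.2]
side (330, 175) 1109.3777 [623.3  78.4 104.4]
side (328, 198) 1094.32 [592.8  41.5  80.7]
side (285, 200) 1124.0184 [525.6 110.1  57.3]
```

Run:
```python
from h import *
f=load("top0.npz");g=load("side0.npz")
# per-edge offsets with fixed nominal pose
for n,F,p in (("top",f,[606.5,121.7,np.radians(36.5)]),("side",g,[606,123,np.radians(36.2)])):
    G=gray(F)
    for z0,z1 in ((82,106),):
        B=box(p); uv=proj(F,B); cen=uv.mean(0)
        for a,b in [(0,1),(1,2),(2,3),(3,0),(4,5),(5,6),(6,7),(7,4)]:
            tt=np.linspace(.15,.85,25);P=uv[a]+tt[:,None]*(uv[b]-uv[a]); d=(uv[b]-uv[a]);d/=np.linalg.norm(d); nn=np.array([d[1],-d[0]]);nn*=np.sign(nn@(P.mean(0)-cen))
            s,v=prof(G,P,np.tile(nn,(25,1)),6,1.0); print(n,a,b,v.mean(0).round(0).astype(int).tolist())
```

```text
top 0 1 [50, 49, 49, 50, 50, 54, 67, 88, 106, 115, 116, 116, 116]
top 1 2 [50, 49, 49, 49, 49, 49, 50, 55, 70, 92, 108, 114, 115]
top 2 3 [49, 49, 49, 49, 52, 63, 84, 105, 115, 117, 117, 117, 117]
top 3 0 [49, 48, 46, 40, 38, 56, 86, 108, 116, 117, 116, 115, 115]
top 4 5 [49, 50, 50, 50, 54, 66, 87, 105, 114, 115, 115, 115, 115]
top 5 6 [49, 49, 49, 50, 57, 73, 95, 109, 115, 115, 115, 115, 116]
top 6 7 [49, 49, 49, 49, 52, 65, 86, 105, 115, 117, 117, 117, 117]
top 7 4 [49, 49, 49, 49, 47, 43, 37, 45, 73, 101, 114, 117, 116]
side 0 1 [66, 65, 61, 55, 57, 73, 96, 110, 114, 113, 113, 113, 113]
side 1 2 [67, 67, 67, 67, 66, 67, 67, 67, 67, 67, 67, 68, 76]
side 2 3 [64, 64, 64, 64, 65, 65, 65, 66, 68, 75, 89, 103, 111]
side 3 0 [53, 51, 51, 51, 56, 73, 95, 109, 114, 114, 114, 113, 112]
side 4 5 [67, 67, 67, 67, 67, 65, 60, 57, 66, 87, 107, 116, 117]
side 5 6 [67, 67, 67, 69, 78, 95, 113, 123, 127, 128, 129, 129, 129]
side 6 7 [67, 67, 67, 68, 75, 89, 105, 115, 118, 119, 118, 115, 111]
side 7 4 [67, 67, 67, 67, 67, 66, 63, 58, 53, 51, 51, 51, 55]
```

```bash
python3 - <<'E'
s=open('h.py').read()
s=s.replace('def prof(','''def cbox(p,c=3.0,h=(50,70),z=(82,106)):
    A=box(p,h[0],h[1],z[0]+c,z[1]-c); B=box(p,h[0]-c,h[1]-c,z[0],z[1]); return np.r_[A,B]
def prof(''',1)
s=s.replace('dims=(50,70,82,106),ex=None','dims=(3.0,),ex=None').replace('box(p,*dims)','cbox(p,*dims)').replace('box([q[0],q[1],q[2]/50],*dims)','cbox([q[0],q[1],q[2]/50],*dims)')
s=s.replace('if abs(B[a,2]-B[b,2])>1: continue','if abs(B[a,2]-B[b,2])>.1 or np.linalg.norm(B[a]-B[b])<50: continue')
import re
s=re.sub(r'H=cv2\.convexHull\(np\.arange.*?if False else ','H=',s)
open('h.py','w').write(s)
E
python3 - <<'E'
from h import *
f=load("top0.npz");g=load("side0.npz")
for c in (0.01,1,2,3,4,5):
    o=[]
    for F in (f,g):
        pw,nn,e=fit_weight(F,[606.5,121.7,0.64],w0=4,dims=(c,)); o+=[pw[:2].round(1),np.degrees(pw[2]).round(2),nn,e.round(3)]
        pf,m,e2,cnt=fit_frame(F,[604,119.2,np.radians(20.7)],pw,w0=3.5); r=rel(pw,pf); o+=[r[0].round(2),r[1].round(2)]
    print(c,o)
E
```

```text
0.01 [array([606.5, 121.7]), np.float64(36.86), 120, np.float64(0.39), array([1.99, 0.03]), np.float64(16.41), array([605.5, 123.3]), np.float64(36.2), 120, np.float64(0.682), array([2.68, 0.49]), np.float64(15.34)]
1 [array([606.5, 121.7]), np.float64(36.81), 120, np.float64(0.305), array([ 1.97, -0.01]), np.float64(16.36), array([605.4, 123. ]), np.float64(36.43), 120, np.float64(0.456), array([2.46, 0.23]), np.float64(15.57)]
2 [array([606.5, 121.6]), np.float64(36.76), 120, np.float64(0.221), array([ 1.95, -0.05]), np.float64(16.3), array([605.3, 122.7]), np.float64(36.32), 120, np.float64(0.272), array([2.28, 0.04]), np.float64(15.46)]
3 [array([606.5, 121.6]), np.float64(36.69), 120, np.float64(0.146), array([ 1.95, -0.09]), np.float64(16.24), array([605.2, 122.5]), np.float64(36.06), 120, np.float64(0.138), array([ 2.12, -0.13]), np.float64(15.21)]
4 [array([606.5, 121.6]), np.float64(36.64), 120, np.float64(0.089), array([ 1.97, -0.12]), np.float64(16.19), array([605.1, 122.3]), np.float64(36.07), 120, np.float64(0.273), array([ 1.91, -0.27]), np.float64(15.22)]
5 [array([606.6, 121.5]), np.float64(36.62), 120, np.float64(0.115), array([ 1.99, -0.16]), np.float64(16.16), array([604.7, 122. ]), np.float64(36.22), 120, np.float64(0.411), array([ 1.43, -0.41]), np.float64(15.36)]
```

```bash
cat >> h.py <<'E'
from scipy.spatial.transform import Rotation as Ro
FC=np.array([604.0,121.5]); FY=np.radians(20.65)
def tip():
    s=arm.read_state(); R=Ro.from_euler("xyz",s["tool_rot"]).as_matrix()
    return s,R,np.array(s["ee_pos"])+R[:,0]*166
def report():
    s,R,t=tip(); b=rot(-FY)@(t[:2]-FC)
    fb=rot(-FY)@np.array(s["wrist_force"])[:2]
    print("t",round(s["time"],2),"tip",t.round(1),"bal",b.round(1),"fb",fb.round(2),"fz",round(s["wrist_force"][2],2),"w",round(s["width"],1))
    print("tool axes yaw vs balance: y",round(np.degrees(np.arctan2(R[1,1],R[0,1])-FY),2),"z",round(np.degrees(np.arctan2(R[1,2],R[0,2])-FY),2),"down",R[:,0].round(3))
E
python3 - <<'E'
from h import *
report()
f=load("top0.npz")
d=f["depth"]; v,u=np.mgrid[0:480,0:640]
P=np.stack([u*d,v*d,d],-1)@np.linalg.inv(f["K"]).T-f["t"]; X=P@f["R"]
ok=d>0
b=(X[...,:2]-FC)@rot(-FY).T
for x in range(-300,260,40):
    print(x,[int(np.percentile(X[...,2][m],98)) if (m:=(ok&(abs(b[...,0]-x)<20)&(abs(b[...,1]-y)<20))).sum()>3 else -1 for y in range(-240,400,40)])
E
```

```text
t 1.45 tip [146.6 530.1 238.7] bal [-284.   543.7] fb [-1.37 -0.55] fz 0.06 w 88.2
tool axes yaw vs balance: y 53.89 z -36.11 down [-0. -0. -1.]
-300 [4, 5, 5, 5, 5, 4, 4, 5, 4, 5, 26, 28, 28, 27, 4, 4]
-260 [35, 5, 4, 4, 5, 4, 5, 4, 4, 25, 28, 28, 28, 23, 5, 4]
-220 [35, 33, 4, 5, 4, 5, 5, 4, 4, 5, 27, 29, 25, 5, 6, 4]
-180 [34, 4, 21, 59, 64, 63, 61, 67, 97, 61, 4, 22, 4, 4, 4, 4]
-140 [5, 4, 22, 60, 65, 64, 62, 83, 96, 61, 4, 5, 4, 4, 4, 4]
-100 [4, 6, 21, 61, 84, 84, 84, 85, 84, 60, 102, 139, 5, 4, 4, 4]
-60 [4, 6, 7, 72, 87, 103, 108, 108, 86, 61, 141, 142, 4, 4, 4, 4]
-20 [6, 85, 82, 79, 108, 110, 110, 109, 107, 61, 5, 4, 4, 4, 4, 4]
20 [84, 77, 85, 81, 107, 109, 109, 109, 110, 60, 49, 72, 4, 4, 4, 5]
60 [4, 86, 82, 78, 87, 110, 107, 104, 86, 60, 78, 79, 4, 4, 4, 121]
100 [4, 3, 4, 60, 84, 85, 84, 85, 84, 60, 64, 76, 3, 4, 65, 146]
140 [31, 71, 70, 63, 57, 54, 55, 55, 55, 55, 4, 3, 4, 5, 145, 153]
180 [71, 9, 110, 112, 107, 71, 4, 5, 4, 4, 4, 4, 6, 131, 150, 156]
220 [70, 9, 111, 113, 113, 104, 71, 69, 4, 4, 5, 4, 54, 146, 153, 155]
```

Request:
{"op": "arm_command", "data": {
  "xyz": [
    [0, -22, 33],
    [0, -44, 66],
    [0, -66, 99],
    [0, -88, 132],
    [0, -110, 165],
    [0, -132, 198],
    [0, -154, 231],
    [0, -176, 264]
  ],
  "twist": [
    [6.7, 0, 0],
    [13.5, 0, 0],
    [20.2, 0, 0],
    [27, 0, 0],
    [33.7, 0, 0],
    [40.4, 0, 0],
    [47.2, 0, 0],
    [53.9, 0, 0]
  ],
  "grip": [0, 0, 0, 0, 0, 0, 0, 0]
}}

```text
time: 2.12
ee_pos: [354.9, 288.4, 405.0]
tool_rot: [1.653, 1.57, 0.437]
wrist_force: [0.7, 0.2, -0.2]
width: 37.0
```

```bash
python3 -c "
from h import *
report()"
```

```text
t 2.12 tip [355.  288.4 239. ] bal [-174.1  244. ] fb [ 0.71 -0.11] fz -0.21 w 37.0
tool axes yaw vs balance: y -0.34 z -90.34 down [ 0.001  0.    -1.   ]
```

Request:
{"op": "arm_command", "data": {
  "xyz": [
    [0, 12, 36],
    [0, 25, 72],
    [0, 38, 108],
    [0, 50, 144],
    [0, 62, 176],
    [0, 70, 204],
    [0, 70, 204],
    [30, 70, 204]
  ],
  "twist": [
    [0, 0, 0],
    [0, 0, 0],
    [0, 0, 0],
    [0, 0, 0],
    [0, 0, 0],
    [0, 0, 0],
    [0, 0, 0],
    [0, 0, 0]
  ],
  "grip": [0, 0, 0, 0, 0, 0, 0, 0]
}}

```text
time: 2.78
ee_pos: [492.7, 120.4, 378.6]
tool_rot: [1.268, 1.561, 0.049]
wrist_force: [0.5, -0.3, -0.7]
width: 0.4
```

```bash
python3 -c "
from h import *
report()
g=arm.grab_frame('side');crop(g,150,20,300,240,2.5,'pics/s2.png')
f=arm.grab_frame('top');crop(f,130,120,250,200,3,'pics/t2.png')
report()"
```

```text
t 2.78 tip [494.3 120.5 212.6] bal [-103.    37.7] fb [ 0.39 -0.43] fz -0.66 w 0.4
tool axes yaw vs balance: y -0.48 z -90.48 down [ 0.01  0.   -1.  ]
t 2.88 tip [489.7 121.5 206.2] bal [-106.9   40.3] fb [-0.54 -0.74] fz 0.47 w 0.1
tool axes yaw vs balance: y -0.37 z -90.37 down [-0.006  0.    -1.   ]
```

View pics/s2.png

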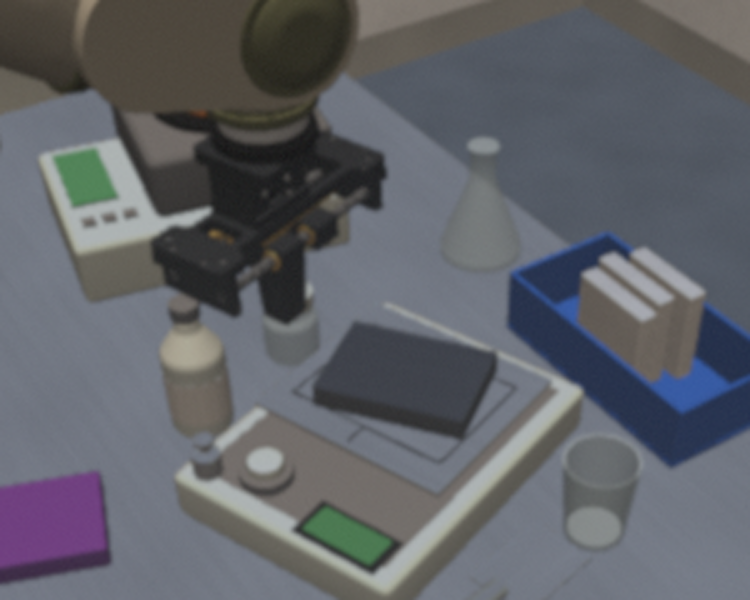

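View pics/t2.png

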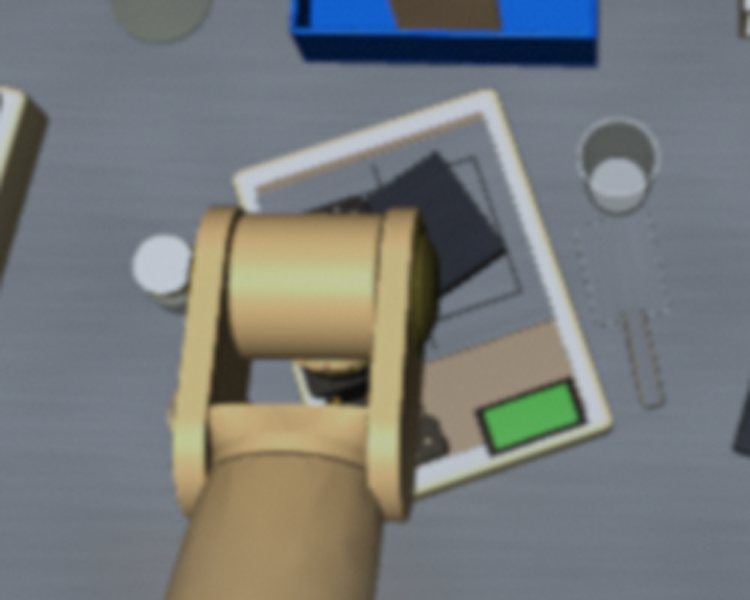

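Request:
{"op": "arm_command", "data": {
  "xyz": [
    [25, 0, 0],
    [50, 1, 0],
    [75, 3, 0],
    [95, 5, 0],
    [107, 7, 0],
    [113, 8, 0],
    [114, 9, 0],
    [114, 9, 0]
  ],
  "twist": [
    [0, 0, 0],
    [0, 0, 0],
    [0, 0, 0],
    [0, 0, 0],
    [0, 0, 0],
    [0, 0, 0],
    [0, 0, 0],
    [0, 0, 0]
  ],
  "grip": [0, 0, 0, 0, 0, 0, 0, 0]
}}

```text
time: 3.55
ee_pos: [498.7, 125.0, 258.9]
tool_rot: [-1.998, 1.565, 3.069]
wrist_force: [1.1, -0.1, 0.7]
width: 0.1
```

```bash
python3 -c "
from h import *
report()
g=arm.grab_frame('side');save('s3.npz',g);crop(g,200,80,220,180,3.5,'pics/s3.png')
for i in range(3): arm.grab_frame('side'); report()
"
```

```text
t 3.55 tip [497.8 125.1  92.9] bal [-98.1  40.8] fb [ 1.02 -0.46] fz 0.73 w 0.1
tool axes yaw vs balance: y -0.33 z -90.33 down [-0.005  0.    -1.   ]
t 3.65 tip [497.9 124.9  93.2] bal [-98.1  40.6] fb [0.58 0.3 ] fz 0.48 w 0.5
tool axes yaw vs balance: y -0.35 z -90.35 down [-0.004  0.    -1.   ]
t 3.7 tip [497.8 124.8  93.2] bal [-98.2  40.5] fb [0.77 0.64] fz -0.49 w 0.3
tool axes yaw vs balance: y -0.35 z -90.35 down [-0.004  0.    -1.   ]
t 3.75 tip [497.7 124.7  93. ] bal [-98.3  40.5] fb [0.9  0.01] fz -0.03 w 0.4
tool axes yaw vs balance: y -0.36 z -90.36 down [-0.005  0.    -1.   ]
```

View pics/s3.png

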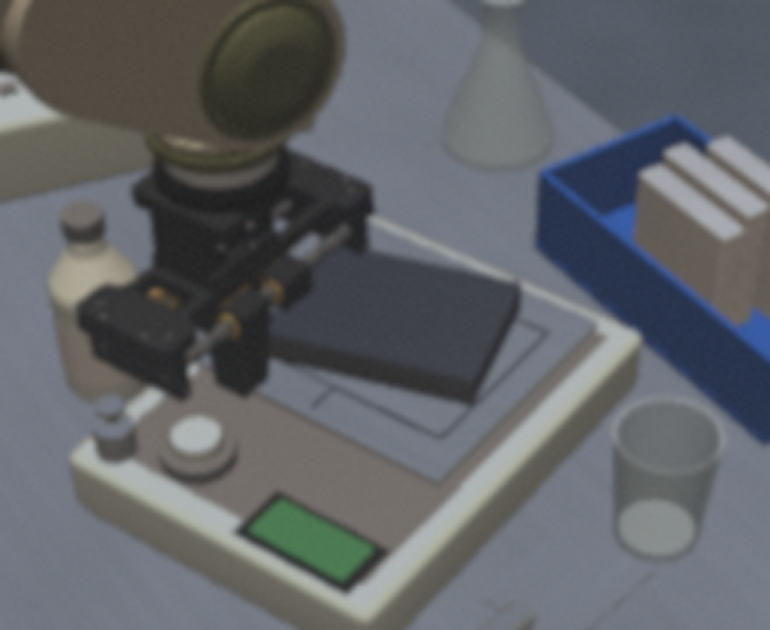

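Request:
{"op": "arm_command", "data": {
  "xyz": [
    [0, 3, 0],
    [0, 6, 0],
    [0, 9, 0],
    [0, 11, 0],
    [0, 12, 0],
    [0, 13, 0],
    [0, 14, 0],
    [0, 15, 0]
  ],
  "twist": [
    [0, 0, 0],
    [0, 0, 0],
    [0, 0, 0],
    [0, 0, 0],
    [0, 0, 0],
    [0, 0, 0],
    [0, 0, 0],
    [0, 0, 0]
  ],
  "grip": [0, 0, 0, 0, 0, 0, 0, 0]
}}

```text
time: 4.42
ee_pos: [512.6, 129.9, 258.9]
tool_rot: [-1.999, 1.566, 3.067]
wrist_force: [-0.7, 0.2, -0.2]
width: 0.4
```

```bash
python3 -c "
from h import *
report()
"
```

```text
t 4.42 tip [511.8 130.   92.9] bal [-83.2  40.4] fb [-0.54  0.43] fz -0.22 w 0.4
tool axes yaw vs balance: y -0.36 z -90.36 down [-0.005  0.    -1.   ]
```

Request:
{"op": "arm_command", "data": {
  "xyz": [
    [0, 1, 0],
    [0, 2, 0],
    [0, 3, 0],
    [0, 4, 0],
    [0, 5, 0],
    [0, 6, 0],
    [0, 7, 0],
    [0, 8, 0]
  ],
  "twist": [
    [0, 0, 0],
    [0, 0, 0],
    [0, 0, 0],
    [0, 0, 0],
    [0, 0, 0],
    [0, 0, 0],
    [0, 0, 0],
    [0, 0, 0]
  ],
  "grip": [0, 0, 0, 0, 0, 0, 0, 0]
}}

```text
time: 5.08
ee_pos: [520.1, 132.7, 258.9]
tool_rot: [-1.978, 1.566, 3.089]
wrist_force: [-0.4, -0.1, 0.9]
width: 0.3
```

```bash
python3 -c "
from h import *
report()
g=arm.grab_frame('side');save('s4.npz',g);crop(g,200,80,220,180,3.5,'pics/s4.png')
report()
"
```

```text
t 5.08 tip [519.3 132.8  92.9] bal [-75.3  40.4] fb [-0.43  0.04] fz 0.85 w 0.3
tool axes yaw vs balance: y -0.36 z -90.36 down [-0.005  0.    -1.   ]
t 5.13 tip [519.5 132.8  92.9] bal [-75.1  40.4] fb [-0.98  0.49] fz 0.64 w 0.5
tool axes yaw vs balance: y -0.36 z -90.36 down [-0.005  0.    -1.   ]
```

View pics/s4.png

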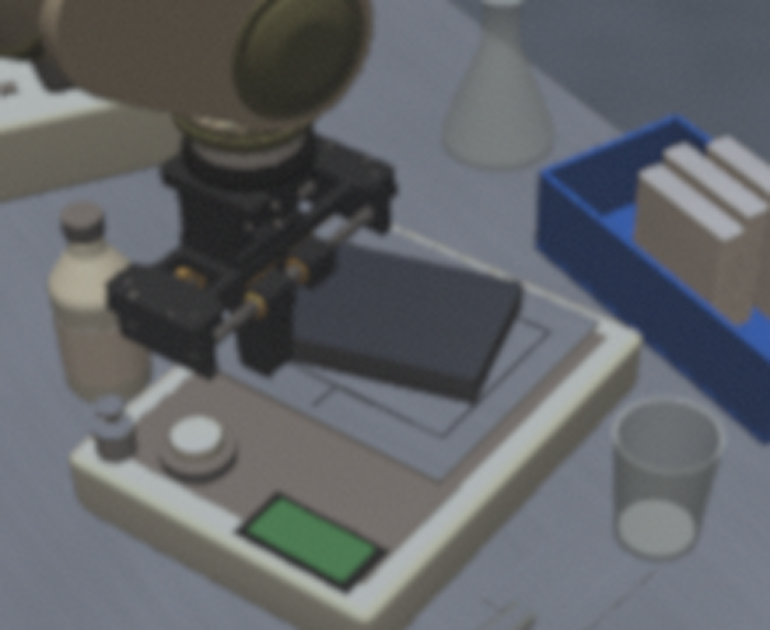

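Request:
{"op": "arm_command", "data": {
  "xyz": [
    [0, 1, 0],
    [0, 2.5, 0],
    [0, 4, 0],
    [0, 5, 0],
    [0, 6, 0],
    [0, 7.5, 0],
    [0, 9, 0],
    [0, 10, 0]
  ],
  "twist": [
    [0, 0, 0],
    [0, 0, 0],
    [0, 0, 0],
    [0, 0, 0],
    [0, 0, 0],
    [0, 0, 0],
    [0, 0, 0],
    [0, 0, 0]
  ],
  "grip": [0, 0, 0, 0, 0, 0, 0, 0]
}}

```text
time: 5.8
ee_pos: [529.6, 136.3, 258.8]
tool_rot: [-1.96, 1.565, 3.106]
wrist_force: [-5.2, -1.1, 1.0]
width: 0.6
```

```bash
python3 -c "
from h import *
report()
g=arm.grab_frame('side');save('s5.npz',g);crop(g,200,80,220,180,3.5,'pics/s5.png')
report()
"
```

```text
t 5.8 tip [528.7 136.3  92.8] bal [-65.2  40.4] fb [-5.23  0.8 ] fz 1.03 w 0.6
tool axes yaw vs balance: y -0.36 z -90.36 down [-0.006  0.    -1.   ]
t 5.85 tip [528.8 136.3  92.8] bal [-65.1  40.4] fb [-3.8   0.01] fz 1.1 w 0.5
tool axes yaw vs balance: y -0.35 z -90.35 down [-0.005  0.    -1.   ]
```

View pics/s5.png

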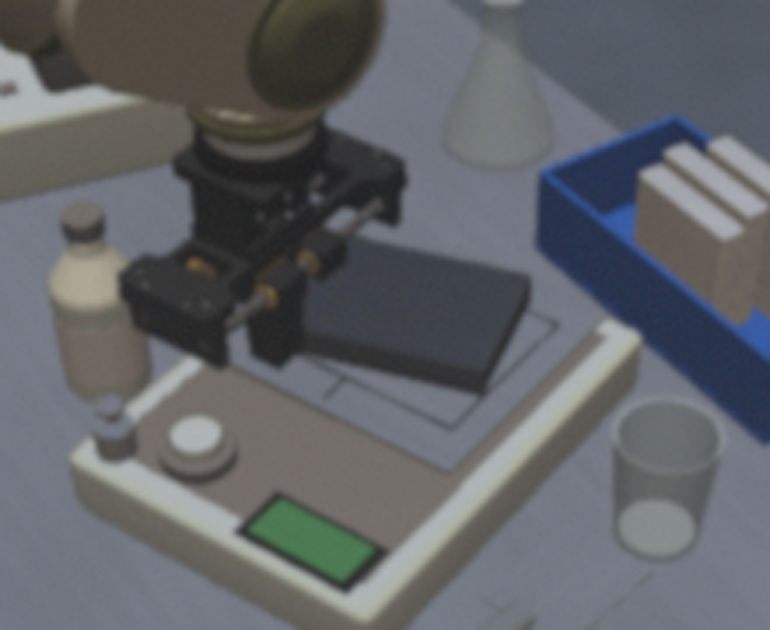

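Request:
{"op": "arm_command", "data": {
  "xyz": [
    [0, 1.5, 0],
    [0, 3, 0],
    [0, 4.5, 0],
    [0, 6, 0],
    [0, 7.5, 0],
    [0, 9, 0],
    [0, 10.5, 0],
    [0, 12, 0]
  ],
  "twist": [
    [0, 0, 0],
    [0, 0, 0],
    [0, 0, 0],
    [0, 0, 0],
    [0, 0, 0],
    [0, 0, 0],
    [0, 0, 0],
    [0, 0, 0]
  ],
  "grip": [0, 0, 0, 0, 0, 0, 0, 0]
}}

```text
time: 6.52
ee_pos: [540.7, 140.5, 258.6]
tool_rot: [-1.951, 1.564, 3.116]
wrist_force: [-7.1, -1.4, 3.6]
width: 0.6
```

```bash
python3 -c "
from h import *
report()
g=arm.grab_frame('side');save('s6.npz',g);crop(g,200,80,220,180,3.5,'pics/s6.png')
report()
"
```

```text
t 6.52 tip [539.5 140.6  92.6] bal [-53.6  40.6] fb [-7.14  1.17] fz 3.62 w 0.6
tool axes yaw vs balance: y -0.34 z -90.34 down [-0.007  0.    -1.   ]
t 6.57 tip [539.8 140.6  92.6] bal [-53.4  40.5] fb [-6.85  0.06] fz 3.81 w 0.4
tool axes yaw vs balance: y -0.35 z -90.35 down [-0.007  0.    -1.   ]
```

View pics/s6.png

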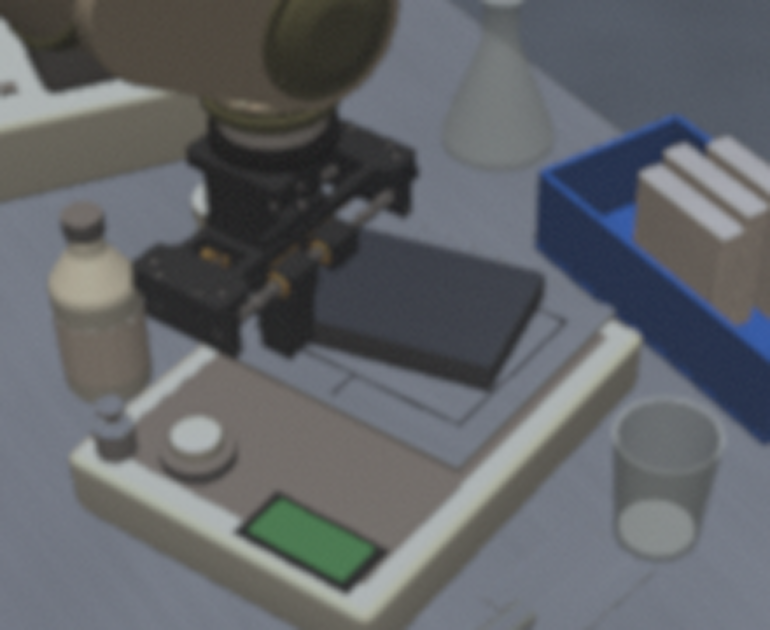

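Request:
{"op": "arm_command", "data": {
  "xyz": [
    [-0.1, 0, 0],
    [-0.2, 0, 0],
    [-0.3, 0, 0],
    [-0.4, 0, 0],
    [-0.5, 0, 0],
    [-0.5, 0, 0],
    [-0.5, 0, 0],
    [-0.5, 0, 0]
  ],
  "twist": [
    [0, 0, 0],
    [0, 0, 0],
    [0, 0, 0],
    [0, 0, 0],
    [0, 0, 0],
    [0, 0, 0],
    [0, 0, 0],
    [0, 0, 0]
  ],
  "grip": [0, 0, 0, 0, 0, 0, 0, 0]
}}

```text
time: 7.23
ee_pos: [540.5, 140.7, 259.0]
tool_rot: [-1.963, 1.562, 3.104]
wrist_force: [-5.4, -2.2, 1.8]
width: 0.6
```

```bash
python3 -c "
from h import *
report()
g=arm.grab_frame('side');save('s7.npz',g);
report()
for n in ('s4','s5','s6','s7'):
    F=load(n+'.npz'); ex=lambda q: q[0]<(322 if q[1]<165 else 292)
    pw,nn,e=fit_weight(F,[610,123,np.radians(33)],w0=5,ex=ex)
    pf,m,e2,cnt=fit_frame(F,[606,122,FY],pw,w0=4.5,fixyaw=FY)
    print(n,pw[:2].round(1),np.degrees(pw[2]).round(1),nn,e,'frame',pf[:2].round(1),m,e2,cnt,'rel',rel(pw,pf),'defl',rot(-FY)@(pf[:2]-[603.2,121.9]))
    overlay(F,pw,pf,200,100,200,160,3.5,'pics/ov_'+n+'.png')
"
```

```text
t 7.23 tip [539.2 140.7  93. ] bal [-53.9  40.9] fb [-5.78 -0.16] fz 1.81 w 0.6
tool axes yaw vs balance: y -0.33 z -90.34 down [-0.008  0.    -1.   ]
t 7.28 tip [539.2 140.7  93. ] bal [-53.9  40.9] fb [-5.16  1.04] fz 1.3 w 0.1
tool axes yaw vs balance: y -0.33 z -90.33 down [-0.008  0.    -1.   ]
s4 [606.6 123.2] 36.4 67 0.06113641422631891 frame [605.  122.5] 30 0.0426422270102003 [16  0  0 14] rel (array([1.756749  , 0.12630561]), np.float64(15.733434549534755)) defl [ 1.85451857 -0.10956018]
s5 [615.6 126.3] 35.7 70 0.059364664683928835 frame [613.8 125.2] 29 0.05447000182004837 [15  0  0 14] rel (array([2.11369915, 0.39644984]), np.float64(15.012623459550207)) defl [11.05823833 -0.64876857]
s6 [625.  126.7] 33.3 74 0.056110628185957204 frame [602.1 119.2] 8 0.0929827192450063 [7 0 0 1] rel (array([24.0849714 , -0.99418148]), np.float64(12.623078402717088)) defl [-1.98306284 -2.17407444]
s7 [624.2 125.6] 32.0 74 0.05907730785229664 frame [617.1 123.8] 30 0.05096970995231549 [ 9  0  0 21] rel (array([ 7.3179661, -0.9018973]), np.float64(11.353034799428169)) defl [13.64335829 -3.09660808]
```

View pics/ov_s7.png

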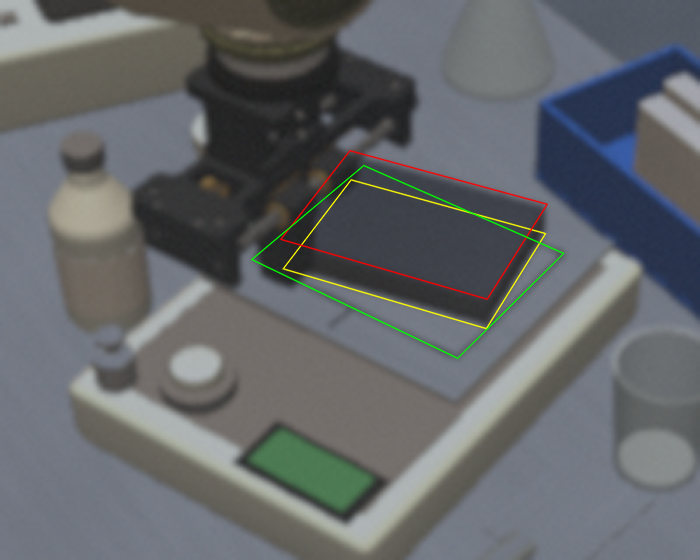

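Request:
{"op": "arm_command", "data": {
  "xyz": [
    [-0.1, 0.5, 0],
    [-0.1, 1, 0],
    [-0.2, 1.5, 0],
    [-0.2, 2, 0],
    [-0.2, 2.5, 0],
    [-0.2, 3, 0],
    [-0.2, 3, 0],
    [-0.2, 3, 0]
  ],
  "twist": [
    [0, 0, 0],
    [0, 0, 0],
    [0, 0, 0],
    [0, 0, 0],
    [0, 0, 0],
    [0, 0, 0],
    [0, 0, 0],
    [0, 0, 0]
  ],
  "grip": [0, 0, 0, 0, 0, 0, 0, 0]
}}

```text
time: 7.95
ee_pos: [543.1, 141.8, 259.0]
tool_rot: [-1.974, 1.561, 3.093]
wrist_force: [-6.7, -0.6, 2.2]
width: 0.6
```

```bash
python3 -c "
from h import *
report()
g=arm.grab_frame('side');save('s8.npz',g);
report()
for n in ('s8',):
    F=load(n+'.npz'); ex=lambda q: q[0]<(322 if q[1]<165 else 292)
    pw,nn,e=fit_weight(F,[625,126,np.radians(31)],w0=5,ex=ex)
    pf,m,e2,cnt=fit_frame(F,[617,125,FY],pw,w0=4.5,fixyaw=FY)
    print(n,pw[:2].round(1),np.degrees(pw[2]).round(1),nn,e,'frame',pf[:2].round(1),m,e2,cnt,'rel',rel(pw,pf),'defl',rot(-FY)@(pf[:2]-[603.2,121.9]))
"
```

```text
t 7.95 tip [541.4 141.9  93. ] bal [-51.3  41.2] fb [-6.51  1.77] fz 2.22 w 0.6
tool axes yaw vs balance: y -0.33 z -90.33 down [-0.01  0.   -1.  ]
t 8.0 tip [541.4 141.9  93. ] bal [-51.4  41.2] fb [-5.5   1.84] fz 1.48 w 0.6
tool axes yaw vs balance: y -0.32 z -90.33 down [-0.01  0.   -1.  ]Traceback (most recent call last):
  File "<string>", line 9, in <module>
    pf,m,e2,cnt=fit_frame(F,[617,125,FY],pw,w0=4.5,fixyaw=FY)
                ~~~~~~~~~^^^^^^^^^^^^^^^^^^^^^^^^^^^^^^^^^^^^
  File "h.py", line 80, in fit_frame
    L=np.array(L); A=L[:,0].astype(int);Bi=L[:,1].astype(int)
                     ~^^^^^
IndexError: too many indices for array: array is 1-dimensional, but 2 were indexed
```

Request:
{"op": "arm_command", "data": {
  "xyz": [
    [0, -2, 0],
    [0, -4, 0],
    [0, -6, 0],
    [0, -8, 0],
    [0, -10, 0],
    [0, -13, 0],
    [0, -17, 0],
    [0, -22, 0]
  ],
  "twist": [
    [0, 0, 0],
    [0, 0, 0],
    [0, 0, 0],
    [0, 0, 0],
    [0, 0, 0],
    [0, 0, 0],
    [0, 0, 0],
    [0, 0, 0]
  ],
  "grip": [0, 0, 0, 0, 0, 0, 0, 0]
}}

```text
time: 8.67
ee_pos: [522.4, 134.0, 259.3]
tool_rot: [-1.975, 1.562, 3.092]
wrist_force: [0.1, 0.3, -0.7]
width: 0.5
```

Request:
{"op": "arm_command", "data": {
  "xyz": [
    [0, -10, 0],
    [-20, -25, 0],
    [-55, -30, 0],
    [-90, -30, 0],
    [-120, -30, -20],
    [-125, -30, -60],
    [-125, -30, -100],
    [-125, -20, -140]
  ],
  "twist": [
    [0, 0, 0],
    [0, 0, 0],
    [0, 0, 0],
    [0, 0, 0],
    [0, 0, 0],
    [0, 0, 0],
    [0, 0, 0],
    [0, 0, 0]
  ],
  "grip": [0, 0, 0, 0, 0, 0, 0, 0]
}}

```text
time: 9.33
ee_pos: [454.4, 259.1, 386.1]
tool_rot: [-2.061, 1.564, 3.005]
wrist_force: [1.7, -0.0, -0.3]
width: 0.3
```

```bash
cat > m.py <<'E'
from h import *
import sys
def measure(tag,p0,exs=None,ext=None):
    out=[]
    for n,cr,ex in (("top",(190,140,170,160),ext),("side",(210,130,190,140),exs)):
        try:
            F=arm.grab_frame(n); save(f"{n}_{tag}.npz",F)
            pw,nn,e=fit_weight(F,p0,w0=5,ex=ex)
            base={"top":[604.6,121.0],"side":[603.2,121.9]}[n]
            pf,m,e2,cnt=fit_frame(F,[*base,FY],pw,w0=3.5)
            r=rel(pw,pf); r2=rel(pw,np.array([*base,FY]))
            print(n,"w",pw[:2].round(1),np.degrees(pw[2]).round(2),nn,e.round(3),"| fr",pf[:2].round(1),np.degrees(pf[2]).round(2),m,e2.round(3),cnt,"| REL",r[0].round(2),r[1].round(2),"| vs rest",r2[0].round(2),r2[1].round(2))
            overlay(F,pw,pf,*cr,4,f"pics/ov_{n}_{tag}.png")
        except Exception as x: print(n,"fail",x)
E
python3 -c "
from m import *
report(); measure('a',[610,123,np.radians(30)]); report()
"
```

```text
t 9.33 tip [453.3 259.2 220.1] bal [-92.5 182. ] fb [ 1.56 -0.59] fz -0.27 w 0.3
tool axes yaw vs balance: y -0.41 z -90.41 down [-0.007  0.001 -1.   ]
top w [613.3 122.8] 31.75 120 0.193 | fr [604.4 121.1] 20.68 53 0.047 [ 6  0 17 30] | REL [ 8.97 -1.55] 11.07 | vs rest [ 8.79 -1.4 ] 11.1
side w [611.7 123.8] 31.08 120 0.151 | fr [603.3 121.9] 20.89 31 0.031 [ 6  0  1 24] | REL [ 8.57 -1.24] 10.19 | vs rest [ 8.64 -1.23] 10.43
t 9.43 tip [453.1 262.5 219.2] bal [-91.5 185.2] fb [-0.28 -0.68] fz 0.43 w -0.0
tool axes yaw vs balance: y -0.02 z -90.02 down [-0.008  0.002 -1.   ]
```

View pics/ov_top_a.png

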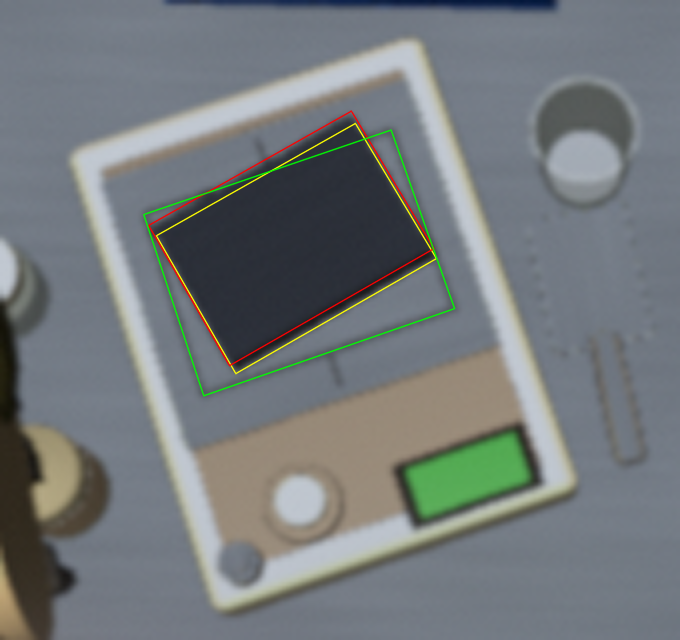

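View pics/ov_side_a.png

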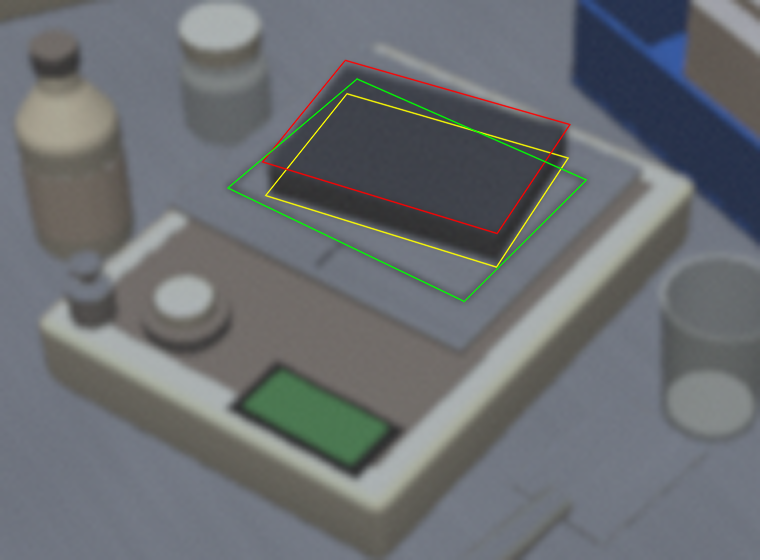

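Request:
{"op": "arm_command", "data": {
  "xyz": [
    [0, 26, 29],
    [0, 52, 58],
    [0, 78, 87],
    [0, 104, 116],
    [0, 130, 145],
    [0, 155, 174],
    [0, 178, 203],
    [0, 196, 231]
  ],
  "twist": [
    [0, 0, 0],
    [0, 0, 0],
    [0, 0, 0],
    [0, 0, 0],
    [0, 0, 0],
    [0, 0, 0],
    [0, 0, 0],
    [0, 0, 0]
  ],
  "grip": [0, 0, 0, 0, 0, 0, 0, 0]
}}

```text
time: 10.1
ee_pos: [720.8, 112.9, 382.4]
tool_rot: [-2.159, 1.563, 2.912]
wrist_force: [0.2, 0.1, 0.7]
width: 0.2
```

```bash
python3 -c "
from h import *
report()"
```

```text
t 10.1 tip [719.5 113.2 216.4] bal [105.2 -48.5] fb [0.23 0.06] fz 0.71 w 0.2
tool axes yaw vs balance: y -0.07 z -90.07 down [-0.008  0.002 -1.   ]
```

Descend behind the weight (tip to about 93).

Request:
{"op": "arm_command", "data": {
  "xyz": [
    [25, 0, -1],
    [50, 0, -2],
    [75, 0, -2],
    [97, 0, -2],
    [112, 0, -2],
    [120, 0, -2],
    [122, 0, -2],
    [122, 0, -2]
  ],
  "twist": [
    [0, 0, 0],
    [0, 0, 0],
    [0, 0, 0],
    [0, 0, 0],
    [0, 0, 0],
    [0, 0, 0],
    [0, 0, 0],
    [0, 0, 0]
  ],
  "grip": [0, 0, 0, 0, 0, 0, 0, 0]
}}

```text
time: 10.77
ee_pos: [719.3, 114.5, 260.5]
tool_rot: [-2.152, 1.563, 2.919]
wrist_force: [0.4, -0.3, 0.1]
width: 0.5
```

```bash
python3 -c "
from h import *
report()
g=arm.grab_frame('side');save('s9.npz',g);crop(g,200,80,220,180,3.5,'pics/s9.png')
report()"
```

```text
t 10.77 tip [718.  114.8  94.6] bal [104.4 -46.5] fb [ 0.22 -0.42] fz 0.1 w 0.5
tool axes yaw vs balance: y -0.09 z -90.09 down [-0.007  0.002 -1.   ]
t 10.82 tip [718.3 115.   95.4] bal [104.7 -46.4] fb [ 0.32 -0.36] fz 0.04 w 0.4
tool axes yaw vs balance: y -0.08 z -90.08 down [-0.006  0.002 -1.   ]
```

View pics/s9.png

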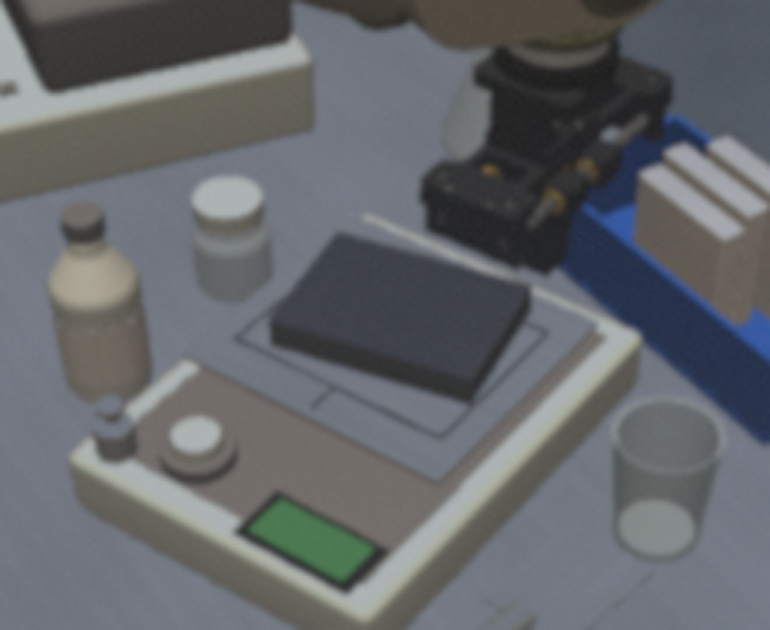

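Request:
{"op": "arm_command", "data": {
  "xyz": [
    [0.5, -3, 0],
    [1, -6, 0],
    [1, -9, 0],
    [1, -11, 0],
    [1, -12, 0],
    [1, -13, 0],
    [1, -14, 0],
    [1, -15, 0]
  ],
  "twist": [
    [0, 0, 0],
    [0, 0, 0],
    [0, 0, 0],
    [0, 0, 0],
    [0, 0, 0],
    [0, 0, 0],
    [0, 0, 0],
    [0, 0, 0]
  ],
  "grip": [0, 0, 0, 0, 0, 0, 0, 0]
}}

```text
time: 11.48
ee_pos: [705.2, 109.4, 260.5]
tool_rot: [-2.208, 1.565, 2.864]
wrist_force: [-0.3, -0.2, -0.6]
width: 0.8
```

Request:
{"op": "arm_command", "data": {
  "xyz": [
    [0, -1, 0],
    [0, -2, 0],
    [0, -3, 0],
    [0, -4, 0],
    [0, -5, 0],
    [0, -6, 0],
    [0, -7, 0],
    [0, -8, 0]
  ],
  "twist": [
    [0, 0, 0],
    [0, 0, 0],
    [0, 0, 0],
    [0, 0, 0],
    [0, 0, 0],
    [0, 0, 0],
    [0, 0, 0],
    [0, 0, 0]
  ],
  "grip": [0, 0, 0, 0, 0, 0, 0, 0]
}}

```text
time: 12.15
ee_pos: [697.7, 106.6, 260.6]
tool_rot: [-2.255, 1.565, 2.816]
wrist_force: [1.4, 0.5, -0.9]
width: 0.5
```

```bash
cat >> m.py <<'E'
def back(tag,p0,f0=None):
    F=arm.grab_frame("side"); save(f"side_{tag}.npz",F)
    pw,nn,e=fit_weight(F,p0,w0=5)
    base=np.array([603.2,121.9])
    pf,m,e2,cnt=fit_frame(F,[*(base if f0 is None else f0),FY],pw,w0=4.5,fixyaw=np.radians(20.87))
    r=rel(pw,pf)
    print("side w",pw[:2].round(1),np.degrees(pw[2]).round(2),nn,e.round(3),"fr",pf[:2].round(1),m,e2.round(3),cnt,"REL",r[0].round(2),r[1].round(2),"defl",(rot(-FY)@(pf[:2]-base)).round(2))
    overlay(F,pw,pf,200,100,200,160,4,f"pics/ov_side_{tag}.png")
E
python3 -c "
from m import *
report(); back('b',[612,124,np.radians(31)]); report()"
```

```text
t 12.15 tip [696.9 106.9  94.6] bal [ 81.7 -46.4] fb [ 1.52 -0.04] fz -0.91 w 0.5
tool axes yaw vs balance: y -0.08 z -90.08 down [-0.005  0.002 -1.   ]
side w [607.4 122.4] 31.07 102 0.146 fr [599.  121.1] 30 0.065 [ 5  0  2 23] REL [ 8.31 -1.75] 10.2 defl [-4.25  0.73]
t 12.2 tip [696.7 106.8  94.6] bal [ 81.6 -46.4] fb [1.45 0.55] fz -0.8 w 0.6
tool axes yaw vs balance: y -0.08 z -90.08 down [-0.006  0.002 -1.   ]
```

Request:
{"op": "arm_command", "data": {
  "xyz": [
    [0.1, -1.2, 0],
    [0.2, -2.5, 0],
    [0.2, -4, 0],
    [0.2, -5.5, 0],
    [0.2, -7, 0],
    [0.2, -8.5, 0],
    [0.2, -10, 0],
    [0.2, -11, 0]
  ],
  "twist": [
    [0, 0, 0],
    [0, 0, 0],
    [0, 0, 0],
    [0, 0, 0],
    [0, 0, 0],
    [0, 0, 0],
    [0, 0, 0],
    [0, 0, 0]
  ],
  "grip": [0, 0, 0, 0, 0, 0, 0, 0]
}}

```text
time: 12.87
ee_pos: [687.3, 102.6, 260.6]
tool_rot: [-2.26, 1.566, 2.811]
wrist_force: [5.3, -0.1, -0.4]
width: 0.7
```

```bash
python3 -c "
from m import *
report(); back('c',[600,120,np.radians(30)],[593,118]); report()"
```

```text
t 12.87 tip [686.4 102.9  94.6] bal [ 70.6 -46.5] fb [ 4.87 -1.99] fz -0.43 w 0.7
tool axes yaw vs balance: y -0.08 z -90.08 down [-0.005  0.002 -1.   ]Traceback (most recent call last):
  File "<string>", line 3, in <module>
    report(); back('c',[600,120,np.radians(30)],[593,118]); report()
              ~~~~^^^^^^^^^^^^^^^^^^^^^^^^^^^^^^^^^^^^^^^^
  File "m.py", line 19, in back
    pf,m,e2,cnt=fit_frame(F,[*(base if f0 is None else f0),FY],pw,w0=4.5,fixyaw=np.radians(20.87))
                ~~~~~~~~~^^^^^^^^^^^^^^^^^^^^^^^^^^^^^^^^^^^^^^^^^^^^^^^^^^^^^^^^^^^^^^^^^^^^^^^^^
  File "h.py", line 80, in fit_frame
    L=np.array(L); A=L[:,0].astype(int);Bi=L[:,1].astype(int)
                     ~^^^^^
IndexError: too many indices for array: array is 1-dimensional, but 2 were indexed
```

```bash
cat >> m.py <<'E'
def coarse_frame(F,pw,yaw,base):
    g=gray(F); hull=cv2.convexHull(proj(F,box(pw)).astype(np.float32)); best=None
    for dx in np.arange(-21,21.1,1):
        for dy in np.arange(-5,5.1,1):
            c=base+rot(yaw)@[dx,dy]; uv=proj(F,box([*c,yaw],60,80,82,82))[:4]; sc=[]
            for a in range(4):
                b=(a+1)%4; tt=np.linspace(.05,.95,40); P=uv[a]+tt[:,None]*(uv[b]-uv[a]); d=uv[b]-uv[a]; d/=np.linalg.norm(d); n=np.array([d[1],-d[0]])
                keep=np.array([cv2.pointPolygonTest(hull,tuple(map(float,q)),True)<-5 for q in P])
                if not keep.any(): continue
                s,v=prof(g,P[keep],np.tile(n,(keep.sum(),1)),3,3); sc+=list(np.clip(np.minimum(v[:,0],v[:,2])-v[:,1],-8,12))
            sc=np.sum(sc)
            if best is None or sc>best[0]: best=(sc,c)
    return best[1]
def back(tag,p0,new=True,w0=6):
    if new: F=arm.grab_frame("side"); save(f"side_{tag}.npz",F)
    else: F=load(f"side_{tag}.npz")
    pw,nn,e=fit_weight(F,p0,w0=w0)
    base=np.array([603.2,121.9]); yaw=np.radians(20.87)
    c=coarse_frame(F,pw,yaw,base)
    pf,m,e2,cnt=fit_frame(F,[*c,yaw],pw,w0=2.5,fixyaw=yaw)
    r=rel(pw,pf)
    print("side w",pw[:2].round(1),np.degrees(pw[2]).round(2),nn,e.round(3),"fr",c.round(1),pf[:2].round(1),m,e2.round(3),cnt,"REL",r[0].round(2),r[1].round(2),"defl",(rot(-FY)@(pf[:2]-base)).round(2))
    overlay(F,pw,pf,200,100,200,160,4,f"pics/ov_side_{tag}.png")
E
python3 -c "
from m import *
back('c',[600,120,np.radians(30)],False); back('b',[607,122,np.radians(31)],False)"
```

```text
side w [598.3 121. ] 29.19 100 0.136 fr [590.7 118.2] [592.2 120.4] 22 0.04 [ 2  0  1 19] REL [ 5.93 -1.55] 8.32 defl [-10.81   2.42]
side w [607.4 122.4] 31.07 102 0.146 fr [598.9 119.2] [599.  121.1] 30 0.065 [ 5  0  2 23] REL [ 8.31 -1.75] 10.2 defl [-4.25  0.73]
```

View pics/ov_side_c.png

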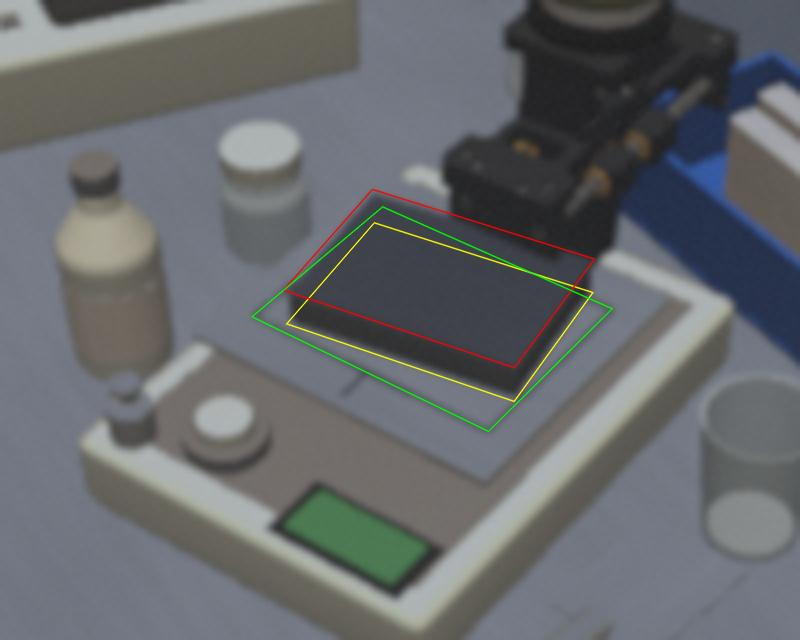

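Request:
{"op": "arm_command", "data": {
  "xyz": [
    [0, -1.2, 0],
    [0, -2.5, 0],
    [0, -3.7, 0],
    [0, -5, 0],
    [0, -6.2, 0],
    [0, -7.5, 0],
    [0, -8.7, 0],
    [0, -10, 0]
  ],
  "twist": [
    [0, 0, 0],
    [0, 0, 0],
    [0, 0, 0],
    [0, 0, 0],
    [0, 0, 0],
    [0, 0, 0],
    [0, 0, 0],
    [0, 0, 0]
  ],
  "grip": [0, 0, 0, 0, 0, 0, 0, 0]
}}

```text
time: 13.58
ee_pos: [677.7, 98.9, 260.7]
tool_rot: [-2.239, 1.566, 2.833]
wrist_force: [5.4, 0.4, 0.7]
width: 0.4
```

```bash
python3 -c "
from m import *
report(); back('d',[592,118,np.radians(25)]); report()"
```

```text
t 13.58 tip [676.9  99.2  94.7] bal [ 60.4 -46.6] fb [ 5.17 -1.53] fz 0.67 w 0.4
tool axes yaw vs balance: y -0.09 z -90.09 down [-0.005  0.002 -1.   ]Traceback (most recent call last):
  File "<string>", line 3, in <module>
    report(); back('d',[592,118,np.radians(25)]); report()
              ~~~~^^^^^^^^^^^^^^^^^^^^^^^^^^^^^^
  File "m.py", line 42, in back
    pf,m,e2,cnt=fit_frame(F,[*c,yaw],pw,w0=2.5,fixyaw=yaw)
                ~~~~~~~~~^^^^^^^^^^^^^^^^^^^^^^^^^^^^^^^^^
  File "h.py", line 80, in fit_frame
    L=np.array(L); A=L[:,0].astype(int);Bi=L[:,1].astype(int)
                     ~^^^^^
IndexError: too many indices for array: array is 1-dimensional, but 2 were indexed
```

```bash
sed -i 's/True)>-4-w: continue/True)>-3.2: continue/' h.py; sed -i 's/True)<-5 for/True)<-3.5 for/' m.py; python3 -c "
from m import *
back('c',[600,120,np.radians(30)],False); 
F=load('side_d.npz')
for p0 in ([592,118,np.radians(25)],[590,117,np.radians(23)],[594,120,np.radians(26)]): print(fit_weight(F,p0,w0=4))
back('d',[590,117,np.radians(24)],False)"
ls pics | tail -3
```

```text
side w [598.3 121. ] 29.19 100 0.136 fr [592.6 118.9] [592.5 119.8] 74 0.09 [29  0  5 40] REL [ 5.85 -0.94] 8.32 defl [-10.74   1.81]
(array([5.91646111e+02, 1.22341581e+02, 4.45570518e-01]), 99, np.float64(0.1400594425919829))
(array([5.91646111e+02, 1.22341581e+02, 4.45570518e-01]), 99, np.float64(0.14005945200360484))
(array([5.91646111e+02, 1.22341581e+02, 4.45570522e-01]), 99, np.float64(0.14005943888611805))
side w [591.6 122.3] 25.53 99 0.14 fr [590.  120.1] [590.9 121.6] 74 0.147 [40  0  2 32] REL [0.97 0.39] 4.66 defl [-11.63   4.09]
t1.png
t2.png
top0.png
```

View pics/ov_side_d.png

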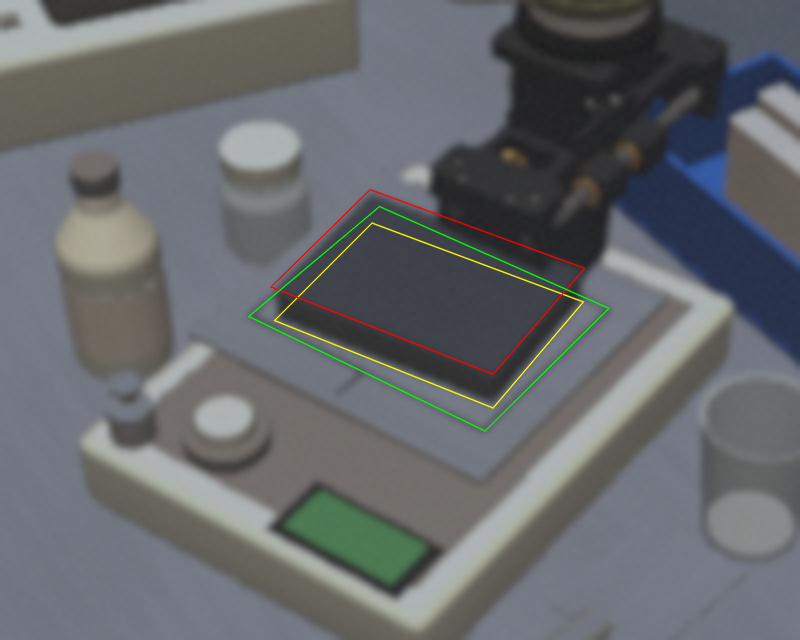

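Request:
{"op": "arm_command", "data": {
  "xyz": [
    [0, -1, 0],
    [0, -2, 0],
    [0, -3, 0],
    [0, -4, 0],
    [0, -5, 0],
    [0, -5, 0],
    [0, -5, 0],
    [0, -5, 0]
  ],
  "twist": [
    [0, 0, 0],
    [0, 0, 0],
    [0, 0, 0],
    [0, 0, 0],
    [0, 0, 0],
    [0, 0, 0],
    [0, 0, 0],
    [0, 0, 0]
  ],
  "grip": [0, 0, 0, 0, 0, 0, 0, 0]
}}

```text
time: 14.3
ee_pos: [672.9, 97.1, 260.8]
tool_rot: [-2.218, 1.565, 2.853]
wrist_force: [5.1, -1.4, 1.2]
width: 0.4
```

```bash
python3 -c "
from m import *
report(); back('e',[590,121,np.radians(24)]); report()"
```

```text
t 14.3 tip [672.1  97.4  94.8] bal [ 55.2 -46.6] fb [ 4.29 -3.13] fz 1.17 w 0.4
tool axes yaw vs balance: y -0.09 z -90.09 down [-0.005  0.002 -1.   ]
side w [588.4 123.3] 23.42 98 0.092 fr [589.6 121. ] [590.9 122.6] 68 0.04 [50  1  0 17] REL [-2.02  1.61] 2.55 defl [-11.3    4.96]
t 14.35 tip [672.1  97.4  94.8] bal [ 55.2 -46.6] fb [ 4.86 -2.03] fz 0.46 w 0.5
tool axes yaw vs balance: y -0.09 z -90.09 down [-0.005  0.002 -1.   ]
```

Request:
{"op": "arm_command", "data": {
  "xyz": [
    [0, 2, 0],
    [0, 4, 0],
    [0, 6, 0],
    [0, 8, 0],
    [0, 10, 0],
    [0, 13, 0],
    [0, 18, 0],
    [0, 25, 0]
  ],
  "twist": [
    [0, 0, 0],
    [0, 0, 0],
    [0, 0, 0],
    [0, 0, 0],
    [0, 0, 0],
    [0, 0, 0],
    [0, 0, 0],
    [0, 0, 0]
  ],
  "grip": [0, 0, 0, 0, 0, 0, 0, 0]
}}

```text
time: 15.02
ee_pos: [696.5, 106.1, 260.5]
tool_rot: [-2.18, 1.564, 2.892]
wrist_force: [0.1, 0.2, 0.3]
width: 0.1
```

Request:
{"op": "arm_command", "data": {
  "xyz": [
    [0, 12, 0],
    [-20, 18, 0],
    [-55, 18, 0],
    [-90, 15, 0],
    [-120, 5, -10],
    [-125, -20, -30],
    [-125, -50, -55],
    [-125, -80, -80]
  ],
  "twist": [
    [0, 0, 0],
    [0, 0, 0],
    [0, 0, 0],
    [0, 0, 0],
    [0, 0, 0],
    [0, 0, 0],
    [0, 0, 0],
    [0, 0, 0]
  ],
  "grip": [0, 0, 0, 0, 0, 0, 0, 0]
}}

```text
time: 15.68
ee_pos: [592.9, 153.0, 386.4]
tool_rot: [-2.227, 1.565, 2.843]
wrist_force: [1.6, 1.1, -0.0]
width: 0.3
```

```bash
python3 -c "
from m import *
report(); 
back('f',[602,124,np.radians(24)])"
```

```text
t 15.68 tip [591.9 153.3 220.4] bal [-0.1 34. ] fb [1.86 0.46] fz -0.01 w 0.3
tool axes yaw vs balance: y -0.12 z -90.12 down [-0.006  0.002 -1.   ]
side w [600.9 122.8] 23.56 120 0.079 fr [601.7 120.3] [603.2 121.8] 69 0.047 [50  1  0 18] REL [-1.78  1.74] 2.69 defl [-0.02 -0.13]
```

View pics/ov_side_f.png

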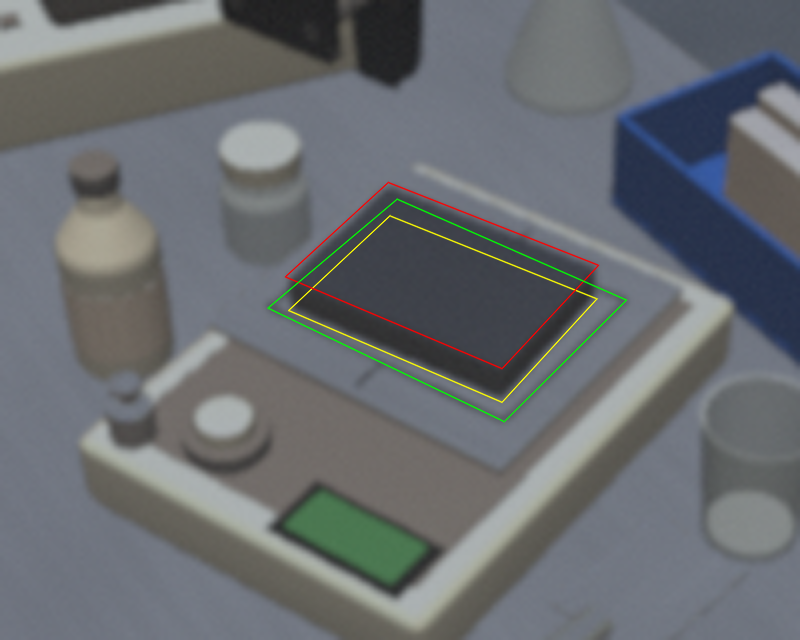

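Request:
{"op": "arm_command", "data": {
  "xyz": [
    [0, -20, -22],
    [0, -42, -45],
    [0, -65, -70],
    [0, -85, -95],
    [0, -100, -116],
    [0, -102, -116],
    [0, -102, -116],
    [0, -102, -116]
  ],
  "twist": [
    [0, 0, 0],
    [0, 0, 0],
    [0, 0, 0],
    [0, 0, 0],
    [0, 0, 0],
    [0, 0, 0],
    [0, 0, 0],
    [0, 0, 0]
  ],
  "grip": [0, 0, 0, 0, 0, 0, 0, 0]
}}

```text
time: 16.4
ee_pos: [450.9, 228.0, 387.8]
tool_rot: [-2.082, 1.556, 2.992]
wrist_force: [0.6, -0.3, 0.4]
width: 0.3
```

```bash
cat > m2.py <<'E'
from m import *
def both(tag,p0):
    for n,cr in (("top",(190,140,170,160)),("side",(210,130,190,140))):
        F=arm.grab_frame(n); save(f"{n}_{tag}.npz",F)
        base={"top":np.array([604.6,121.0]),"side":np.array([603.2,121.9])}[n]; yaw=np.radians({"top":20.6,"side":20.87}[n])
        o=[]
        for c in (3.,4.):
            pw,nn,e=fit_weight(F,p0,w0=5,dims=(c,)); r2=rel(pw,np.array([*base,yaw])); o.append((nn,e.round(3),r2[0].round(2),r2[1].round(2)))
        try:
            pf,m,e2,cnt=fit_frame(F,[*base,yaw],pw,w0=2.5); r=rel(pw,pf)
            print(n,"fr",pf[:2].round(1),np.degrees(pf[2]).round(2),m,e2.round(3),cnt,"REL",r[0].round(2),r[1].round(2))
            overlay(F,pw,pf,*cr,4,f"pics/ov_{n}_{tag}.png")
        except Exception as x: print(n,"frame fail",x); overlay(F,pw,[*base,yaw],*cr,4,f"pics/ov_{n}_{tag}.png")
        print(n,"vs rest c=3,4",o)
E
python3 -c "
from m2 import *
report(); both('g',[602,122,np.radians(23.5)]);report()"
```

```text
t 16.4 tip [448.6 228.3 221.8] bal [-107.8  154.8] fb [ 0.44 -0.49] fz 0.35 w 0.3
tool axes yaw vs balance: y 0.08 z -89.92 down [-0.014  0.002 -1.   ]
top fr [604.6 121. ] 20.51 88 0.046 [50  0 14 24] REL [-2.2   1.47] 3.21
top vs rest c=3,4 [(120, np.float64(0.255), array([-2.1 ,  1.44]), np.float64(3.23)), (120, np.float64(0.203), array([-2.22,  1.46]), np.float64(3.13))]
side fr [603.3 121.8] 20.81 68 0.043 [50  1  0 17] REL [-1.91  1.73] 2.82
side vs rest c=3,4 [(120, np.float64(0.088), array([-1.79,  1.6 ]), np.float64(2.7)), (120, np.float64(0.259), array([-1.87,  1.61]), np.float64(2.77))]
t 16.5 tip [448.8 228.  221.5] bal [-107.6  154.4] fb [0.79 0.24] fz 0.12 w 0.4
tool axes yaw vs balance: y 0.02 z -89.99 down [-0.015  0.002 -1.   ]
```

View pics/ov_top_g.png

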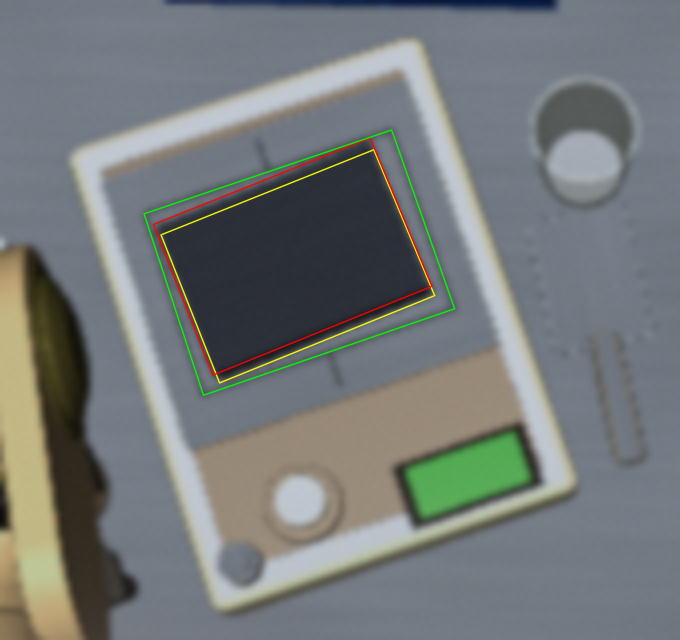

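Request:
{"op": "arm_command", "data": {
  "xyz": [
    [0, 2, 33],
    [0, 4, 66],
    [10, 6, 92],
    [40, 6, 99.5],
    [75, 6, 99.5],
    [105, 6, 99.5],
    [122, 6, 99.5],
    [128, 6, 99.5]
  ],
  "twist": [
    [0, 0, 0],
    [0, 0, 0],
    [0, 0, 0],
    [0, 0, 0],
    [0, 0, 0],
    [0, 0, 0],
    [0, 0, 0],
    [0, 0, 0]
  ],
  "grip": [0, 0, 0, 0, 0, 0, 0, 0]
}}

```text
time: 17.17
ee_pos: [490.4, 136.1, 255.8]
tool_rot: [-2.027, 1.551, 3.045]
wrist_force: [0.4, -0.4, 0.3]
width: 0.4
```

```bash
python3 -c "
from m2 import *
report()"
```

```text
t 17.17 tip [487.1 136.4  89.9] bal [-104.1   55.2] fb [ 0.21 -0.5 ] fz 0.27 w 0.4
tool axes yaw vs balance: y -0.06 z -90.07 down [-0.02   0.002 -1.   ]
```

Request:
{"op": "arm_command", "data": {
  "xyz": [
    [-1, 4, 0],
    [-2, 8, 0],
    [-3, 12, 0],
    [-3, 15, 0],
    [-3, 18, 0],
    [-3, 20, 0],
    [-3, 21, 0],
    [-3, 22, 0]
  ],
  "twist": [
    [0, 0, 0.3],
    [0, 0, 0.6],
    [0, 0, 0.9],
    [0, 0, 1.1],
    [0, 0, 1.1],
    [0, 0, 1.1],
    [0, 0, 1.1],
    [0, 0, 1.1]
  ],
  "grip": [0, 0, 0, 0, 0, 0, 0, 0]
}}

```text
time: 17.83
ee_pos: [511.1, 143.9, 258.6]
tool_rot: [2.969, 1.562, 1.758]
wrist_force: [-1.0, 0.8, 0.1]
width: 0.5
```

```bash
python3 -c "
from m2 import *
report()"
```

```text
t 17.83 tip [510.9 145.4  92.6] bal [-78.7  55.2] fb [-0.66  1.15] fz 0.06 w 0.5
tool axes yaw vs balance: y -0.06 z -90.06 down [-0.002  0.009 -1.   ]
```

Request:
{"op": "arm_command", "data": {
  "xyz": [
    [0, 1.5, 0],
    [0, 3, 0],
    [0, 4.5, 0],
    [0, 6, 0],
    [0, 7.5, 0],
    [0, 9, 0.5],
    [0, 10.5, 1],
    [0, 12, 1.5]
  ],
  "twist": [
    [0, 0, 0],
    [0, 0, 0],
    [0, 0, 0],
    [0, 0, 0],
    [0, 0, 0],
    [0, 0, 0],
    [0, 0, 0],
    [0, 0, 0]
  ],
  "grip": [0, 0, 0, 0, 0, 0, 0, 0]
}}

```text
time: 18.5
ee_pos: [522.9, 146.7, 258.5]
tool_rot: [3.033, 1.562, 1.821]
wrist_force: [-0.9, 0.1, 0.5]
width: 0.4
```

Request:
{"op": "arm_command", "data": {
  "xyz": [
    [0, 1, 0.6],
    [0, 2, 1.2],
    [0, 3, 1.8],
    [0, 4, 2.4],
    [0, 5, 3],
    [0, 6, 3.6],
    [0, 7, 4.2],
    [0, 8, 5]
  ],
  "twist": [
    [0, 0, 0],
    [0, 0, 0],
    [0, 0, 0],
    [0, 0, 0],
    [0, 0, 0],
    [0, 0, 0],
    [0, 0, 0],
    [0, 0, 0]
  ],
  "grip": [0, 0, 0, 0, 0, 0, 0, 0]
}}

```text
time: 19.17
ee_pos: [532.1, 144.9, 258.4]
tool_rot: [3.114, 1.562, 1.903]
wrist_force: [-4.7, 1.1, 2.5]
width: 0.4
```

```bash
python3 -c "
from m2 import *
report()
F=arm.grab_frame('side'); save('side_h.npz',F)
report()
crop(F,200,100,200,160,4,'pics/h.png')
ex=lambda q: q[0]<(325 if q[1]<165 else 292)
pw,nn,e=fit_weight(F,[610,123,np.radians(22.5)],w0=5,ex=ex)
pf,m,e2,cnt=fit_frame(F,[*coarse_frame(F,pw,np.radians(20.87),np.array([603.2,121.9])),np.radians(20.87)],pw,w0=2.5,fixyaw=np.radians(20.87))
print(pw[:2],nn,e,pf[:2],m,e2,cnt,rel(pw,pf),rot(-FY)@(pf[:2]-[603.2,121.9]))
overlay(F,pw,pf,200,100,200,160,4,'pics/ov_h.png')
"
```

```text
t 19.17 tip [531.6 146.4  92.4] bal [-59.   48.8] fb [-4.01  2.69] fz 2.51 w 0.4
tool axes yaw vs balance: y -0.06 z -90.06 down [-0.003  0.009 -1.   ]
t 19.22 tip [531.9 146.2  92.5] bal [-58.7  48.6] fb [-2.58  1.68] fz 0.86 w 0.3
tool axes yaw vs balance: y -0.06 z -90.06 down [-0.003  0.009 -1.   ]
[611.42599264 120.97882284] 68 0.06131693767027997 [613.8292318 119.9429643] 68 0.04950009595938418 [50  1  0 17] (array([-1.87654199,  1.82404811]), np.float64(2.5738215852402604)) [ 9.25616136 -5.57978801]
```

View pics/ov_h.png

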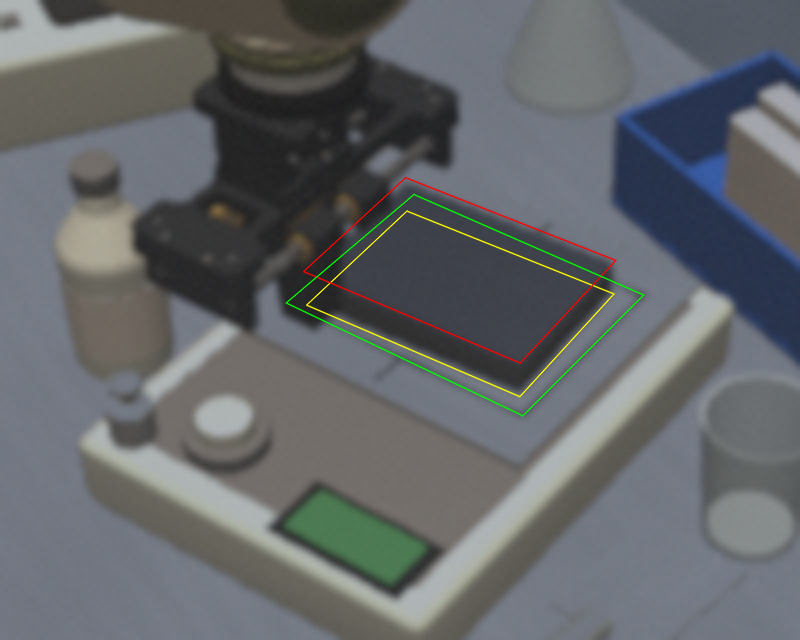

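Request:
{"op": "arm_command", "data": {
  "xyz": [
    [-0.1, 0.8, 0.3],
    [-0.2, 1.6, 0.6],
    [-0.2, 2.4, 0.9],
    [-0.2, 3.2, 1.2],
    [-0.2, 4, 1.6],
    [-0.2, 4.8, 2],
    [-0.2, 5.5, 2.4],
    [-0.2, 5.5, 2.4]
  ],
  "twist": [
    [0, 0, 0],
    [0, 0, 0],
    [0, 0, 0],
    [0, 0, 0],
    [0, 0, 0],
    [0, 0, 0],
    [0, 0, 0],
    [0, 0, 0]
  ],
  "grip": [0, 0, 0, 0, 0, 0, 0, 0]
}}

```text
time: 19.88
ee_pos: [538.1, 144.6, 258.5]
tool_rot: [-3.067, 1.561, 2.005]
wrist_force: [-6.4, 0.4, 3.8]
width: 0.3
```

```bash
cat >> m2.py <<'E'
def front(tag,p0):
    report()
    F=arm.grab_frame('side'); save(f'side_{tag}.npz',F)
    report()
    ex=lambda q: q[0]<(328 if q[1]<165 else 295)
    pw,nn,e=fit_weight(F,p0,w0=5,ex=ex)
    yaw=np.radians(20.87)
    pf,m,e2,cnt=fit_frame(F,[*coarse_frame(F,pw,yaw,np.array([603.2,121.9])),yaw],pw,w0=2.5,fixyaw=yaw)
    r=rel(pw,pf)
    print(pw[:2].round(1),nn,e,pf[:2].round(1),m,e2,cnt,"REL",r[0].round(2),r[1].round(2),"defl",rot(-FY)@(pf[:2]-[603.2,121.9]))
    overlay(F,pw,pf,200,100,200,160,4,f'pics/ov_{tag}.png')
E
python3 -c "
from m2 import *
front('i',[615,121,np.radians(22.5)])
"
```

```text
t 19.88 tip [537.4 146.   92.5] bal [-53.7  46.4] fb [-5.8   2.64] fz 3.78 w 0.3
tool axes yaw vs balance: y -0.05 z -90.05 down [-0.004  0.009 -1.   ]
t 19.93 tip [537.4 146.   92.5] bal [-53.7  46.5] fb [-6.23  3.1 ] fz 2.44 w 0.4
tool axes yaw vs balance: y -0.05 z -90.06 down [-0.004  0.009 -1.   ]
[617.1 120.5] 67 0.054615884265154443 [588.  107.9] 87 0.1065307302555101 [37  0  0 50] REL [31.73  1.38] 2.43 defl [-19.19280448  -7.70899502]
```

Request:
{"op": "arm_command", "data": {
  "xyz": [
    [-0.2, 0, 0],
    [-0.4, 0, 0],
    [-0.6, 0, 0],
    [-0.6, 0, 0],
    [-0.6, 0, 0],
    [-0.6, 0, 0],
    [-0.6, 0, 0],
    [-0.6, 0, 0]
  ],
  "twist": [
    [0, 0, 0],
    [0, 0, 0],
    [0, 0, 0],
    [0, 0, 0],
    [0, 0, 0],
    [0, 0, 0],
    [0, 0, 0],
    [0, 0, 0]
  ],
  "grip": [0, 0, 0, 0, 0, 0, 0, 0]
}}

```text
time: 20.6
ee_pos: [537.7, 144.7, 258.8]
tool_rot: [-2.898, 1.56, 2.174]
wrist_force: [-6.7, 1.2, 1.9]
width: 0.4
```

```bash
sed -i 's/def coarse_frame(F,pw,yaw,base):/def coarse_frame(F,pw,yaw,base,X=(-21,21),Y=(-5,5)):/; s/np.arange(-21,21.1,1)/np.arange(X[0],X[1]+.1,1)/; s/np.arange(-5,5.1,1)/np.arange(Y[0],Y[1]+.1,1)/' m.py
sed -i 's/np.array(\[603.2,121.9\])),yaw\],pw/np.array([603.2,121.9]),(4,20),(-12,4)),yaw],pw/' m2.py
python3 -c "
from m2 import *
front('j',[617,121,np.radians(22.5)])
"
```

```text
t 20.6 tip [536.7 146.1  92.8] bal [-54.3  46.8] fb [-5.85  3.51] fz 1.89 w 0.4
tool axes yaw vs balance: y -0.04 z -90.04 down [-0.006  0.009 -1.   ]
t 20.65 tip [536.7 146.1  92.8] bal [-54.3  46.8] fb [-5.08  2.7 ] fz 1.36 w 0.3
tool axes yaw vs balance: y -0.04 z -90.04 down [-0.006  0.009 -1.   ]
[616.4 120.5] 66 0.0575048187773179 [618.6 119.8] 67 0.04786736271635773 [50  1  0 16] REL [-1.76  1.52] 2.36 defl [13.65777258 -7.44269094]
```

View pics/ov_j.png

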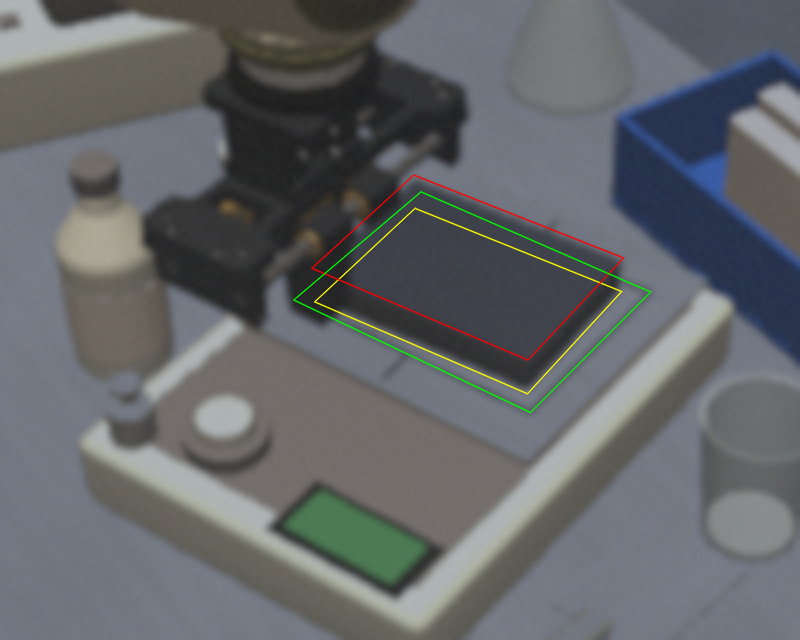

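Request:
{"op": "arm_command", "data": {
  "xyz": [
    [-0.2, 0.7, 0],
    [-0.3, 1.4, 0],
    [-0.3, 2.1, 0],
    [-0.4, 2.8, 0],
    [-0.4, 3.5, 0],
    [-0.4, 4, 0],
    [-0.4, 4, 0],
    [-0.4, 4, 0]
  ],
  "twist": [
    [0, 0, 0],
    [0, 0, 0],
    [0, 0, 0],
    [0, 0, 0],
    [0, 0, 0],
    [0, 0, 0],
    [0, 0, 0],
    [0, 0, 0]
  ],
  "grip": [0, 0, 0, 0, 0, 0, 0, 0]
}}

```text
time: 21.32
ee_pos: [541.1, 146.1, 258.9]
tool_rot: [-2.777, 1.559, 2.295]
wrist_force: [-5.8, 1.0, 1.4]
width: 0.4
```

```bash
python3 -c "
from m2 import *
front('k',[619,121,np.radians(22)])
"
```

```text
t 21.32 tip [539.9 147.6  92.9] bal [-50.8  47. ] fb [-5.1  3. ] fz 1.39 w 0.4
tool axes yaw vs balance: y -0.03 z -90.03 down [-0.008  0.009 -1.   ]
t 21.37 tip [539.9 147.6  92.9] bal [-50.8  47. ] fb [-5.01  2.84] fz 0.54 w 0.4
tool axes yaw vs balance: y -0.03 z -90.03 down [-0.008  0.009 -1.   ]
[618.6 120.2] 68 0.060984030738635515 [617.8 119.6] 90 0.061132087938803564 [50  0  0 40] REL [1.01 0.28] 0.76 defl [12.80915008 -7.30235811]
```

Request:
{"op": "arm_command", "data": {
  "xyz": [
    [0, -2, -1],
    [0, -4, -2.2],
    [0, -6, -3.4],
    [0, -8, -4.5],
    [0, -10, -5.7],
    [0, -12, -6.8],
    [0, -15, -7],
    [0, -20, -7]
  ],
  "twist": [
    [0, 0, 0],
    [0, 0, 0],
    [0, 0, 0],
    [0, 0, 0],
    [0, 0, 0],
    [0, 0, 0],
    [0, 0, 0],
    [0, 0, 0]
  ],
  "grip": [0, 0, 0, 0, 0, 0, 0, 0]
}}

```text
time: 22.03
ee_pos: [520.0, 145.6, 259.2]
tool_rot: [-2.873, 1.56, 2.2]
wrist_force: [-0.7, -0.4, -0.4]
width: 0.6
```

Request:
{"op": "arm_command", "data": {
  "xyz": [
    [0, -10, 0],
    [-20, -25, 0],
    [-55, -30, 0],
    [-90, -30, 0],
    [-120, -30, -25],
    [-125, -30, -60],
    [-125, -30, -90],
    [-125, -30, -100]
  ],
  "twist": [
    [0, 0, 0],
    [0, 0, 0],
    [0, 0, 0],
    [0, 0, 0],
    [0, 0, 0],
    [0, 0, 0],
    [0, 0, 0],
    [0, 0, 0]
  ],
  "grip": [0, 0, 0, 0, 0, 0, 0, 0]
}}

```text
time: 22.7
ee_pos: [455.8, 229.8, 386.2]
tool_rot: [-3.076, 1.56, 1.999]
wrist_force: [-0.2, -0.1, -0.7]
width: 0.7
```

```bash
python3 -c "
from m2 import *
report(); both('l',[605,122,np.radians(21.5)]);report()"
```

```text
t 22.7 tip [455.1 231.4 220.3] bal [-100.6  155.4] fb [-0.2  -0.02] fz -0.74 w 0.7
tool axes yaw vs balance: y 0.1 z -89.9 down [-0.004  0.01  -1.   ]
top fr [604.6 121. ] 20.42 128 0.053 [50  0 28 50] REL [ 1.53 -0.02] 1.96
top vs rest c=3,4 [(120, np.float64(0.276), array([ 1.84, -0.06]), np.float64(1.61)), (120, np.float64(0.262), array([ 1.51, -0.02]), np.float64(1.79))]
side fr [603.6 121.9] 20.61 94 0.051 [50  0  1 43] REL [0.66 0.09] 1.22
side vs rest c=3,4 [(120, np.float64(0.089), array([ 1.16, -0.06]), np.float64(1.05)), (120, np.float64(0.283), array([ 1.01, -0.07]), np.float64(0.96))]
t 22.8 tip [455.8 229.9 219.3] bal [-100.5  153.7] fb [ 0.31 -0.05] fz 0.06 w 0.7
tool axes yaw vs balance: y 0.13 z -89.88 down [-0.006  0.009 -1.   ]
```

View pics/ov_top_l.png

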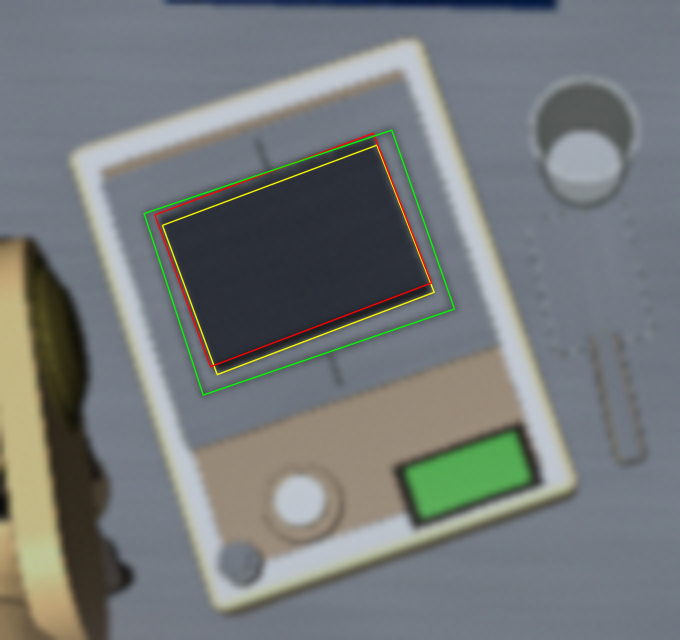

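View pics/ov_side_l.png

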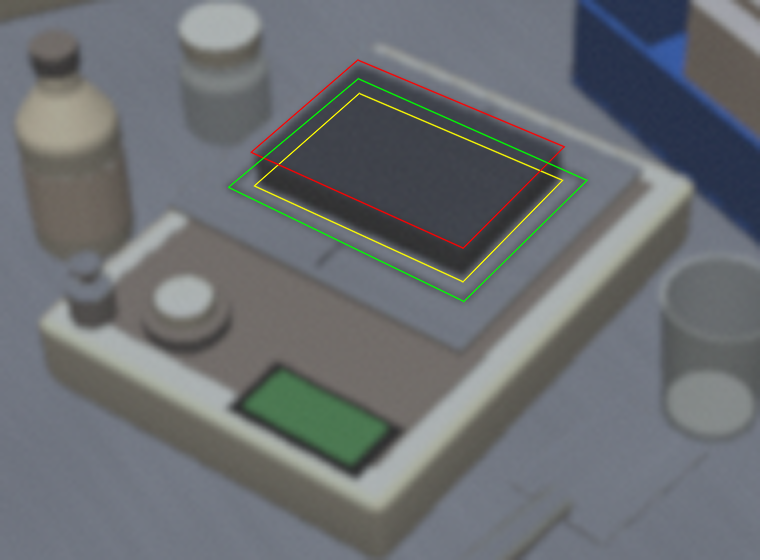

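```bash
cat >> m2.py <<'E'
def edges(F,pf,c=3.5,show=True,w=4.0,guess=(0,0,0)):
    """signed offset (mm, in balance frame) of each observed silhouette edge vs. weight model centred in frame pf"""
    g=gray(F); p=np.array(pf,float).copy(); p[:2]+=rot(pf[2])@np.array(guess[:2]); p[2]+=np.radians(guess[2])
    B=cbox(p,c); uv=proj(F,B); H=cv2.convexHull(uv.astype(np.float32),returnPoints=False).ravel(); cen=uv.mean(0); out={}
    for i in range(len(H)):
        a,b=H[i],H[(i+1)%len(H)]
        if abs(B[a,2]-B[b,2])>.1 or np.linalg.norm(B[a]-B[b])<50: continue
        tt=np.linspace(.1,.9,40);P=uv[a]+tt[:,None]*(uv[b]-uv[a]);d=uv[b]-uv[a];d/=np.linalg.norm(d);n=np.array([d[1],-d[0]]);n*=np.sign(n@(P.mean(0)-cen))
        s,v=prof(g,P,np.tile(n,(40,1)),w); 
        # threshold crossing: midway between inside level and outside peak, first crossing going outward
        v=gaussian_filter(v,(1,1)); gr=np.gradient(v,axis=1); pts=[];off=[]
        for j in range(40):
            # first significant gradient peak from inside
            k=[q for q in range(1,len(s)-1) if gr[j,q]>=gr[j,q-1] and gr[j,q]>gr[j,q+1] and gr[j,q]>0.35*gr[j].max()]
            if k: pts.append(P[j]+s[k[0]]*n); 
        pts=np.array(pts); z=B[a,2]; X=ray(F,pts,z)[:,:2]; Q=(X-pf[:2])@rot(-pf[2]).T
        mb=(B[[a,b],:2]-pf[:2])@rot(-pf[2]).T
        ax=0 if abs(mb[0,0]-mb[1,0])<abs(mb[0,1]-mb[1,1]) else 1
        # robust line fit: Q[ax] = m*Q[1-ax]+k
        r=least_squares(lambda h:h[0]+h[1]*Q[:,1-ax]-Q[:,ax],[mb[:,ax].mean(),0],loss="soft_l1",f_scale=.3).x
        nom=np.sign(mb[:,ax].mean())*((50,70)[ax] if a<8 else (50,70)[ax]-c)
        name={(0,1):"back",(0,-1):"front",(1,1):"left",(1,-1):"right"}[(ax,int(np.sign(nom)))]
        ang=np.degrees(np.arctan(r[1]))*(-1 if ax==0 else 1)
        out[name]=(round(r[0]-nom,2),round(ang,2),round(float(z),1),len(pts))
    return out
E
python3 -c "
from m2 import *
fr={'top':[604.6,121.0,np.radians(20.5)],'side':[603.3,121.9,np.radians(20.85)]}
for tag,gs in (('a',(8.7,-1.4,10.7)),('g',(-2,1.5,3)),('l',(1.4,0,1.4))):
  for n in ('top','side'):
    for c in (3,4): print(tag,n,c,edges(load(f'{n}_{tag}.npz'),fr[n],c,guess=gs))
"
```

```text
a top 3 {'front': (np.float64(7.9), np.float64(11.36), 85.0, 40), 'left': (np.float64(-2.33), np.float64(10.62), 103.0, 40), 'back': (np.float64(8.89), np.float64(11.26), 103.0, 40), 'right': (np.float64(-3.84), np.float64(10.95), 103.0, 40)}
a top 4 {'front': (np.float64(7.65), np.float64(11.24), 86.0, 40), 'left': (np.float64(-2.33), np.float64(10.58), 102.0, 40), 'back': (np.float64(9.32), np.float64(11.32), 102.0, 40), 'right': (np.float64(-3.83), np.float64(10.95), 102.0, 40)}
a side 3 {'right': (np.float64(-3.58), np.float64(10.24), 85.0, 40), 'front': (np.float64(7.19), np.float64(11.14), 82.0, 40), 'left': (np.float64(-2.24), np.float64(9.7), 103.0, 40), 'back': (np.float64(9.31), np.float64(10.51), 106.0, 40)}
a side 4 {'right': (np.float64(-4.08), np.float64(10.42), 86.0, 40), 'front': (np.float64(6.1), np.float64(10.7), 82.0, 40), 'left': (np.float64(-1.57), np.float64(9.72), 102.0, 40), 'back': (np.float64(10.28), np.float64(10.65), 106.0, 40)}
g top 3 {'front': (np.float64(-1.5), np.float64(3.11), 85.0, 40), 'left': (np.float64(0.96), np.float64(2.4), 103.0, 40), 'back':
[... 1077 characters left out ...]
': (np.float64(0.82), np.float64(1.54), 86.0, 40), 'left': (np.float64(-0.56), np.float64(1.32), 102.0, 40), 'back': (np.float64(2.11), np.float64(4.0), 102.0, 40), 'right': (np.float64(0.35), np.float64(1.72), 102.0, 40)}
l side 3 {'right': (np.float64(0.15), np.float64(0.83), 85.0, 40), 'front': (np.float64(0.74), np.float64(1.26), 85.0, 40), 'left': (np.float64(-0.21), np.float64(1.06), 103.0, 40), 'back': (np.float64(1.44), np.float64(1.42), 106.0, 40)}
l side 4 {'right': (np.float64(-0.42), np.float64(0.67), 86.0, 40), 'front': (np.float64(-0.1), np.float64(1.25), 86.0, 40), 'left': (np.float64(0.56), np.float64(1.06), 102.0, 40), 'back': (np.float64(2.27), np.float64(1.39), 106.0, 40)}
```

Request:
{"op": "arm_command", "data": {
  "xyz": [
    [0, 26, 26],
    [0, 52, 53],
    [0, 78, 80],
    [0, 104, 107],
    [0, 130, 134],
    [0, 155, 161],
    [0, 180, 187],
    [0, 198, 208]
  ],
  "twist": [
    [0, 0, 0],
    [0, 0, 0],
    [0, 0, 0],
    [0, 0, 0],
    [0, 0, 0],
    [0, 0, 0],
    [0, 0, 0],
    [0, 0, 0]
  ],
  "grip": [0, 0, 0, 0, 0, 0, 0, 0]
}}

```text
time: 23.47
ee_pos: [718.0, 100.4, 381.3]
tool_rot: [-2.788, 1.56, 2.284]
wrist_force: [0.8, -0.2, 0.9]
width: 0.5
```

```bash
python3 -c "
from m2 import *
report()"
```

```text
t 23.47 tip [716.9 101.8 215.3] bal [ 98.7 -58.3] fb [ 0.65 -0.43] fz 0.92 w 0.5
tool axes yaw vs balance: y -0.02 z -90.02 down [-0.007  0.008 -1.   ]
```

Request:
{"op": "arm_command", "data": {
  "xyz": [
    [25, 0, -1],
    [50, 0, -2],
    [75, 0, -2],
    [97, 0, -2],
    [112, -2, -2],
    [119, -6, -2],
    [121, -10, -2],
    [121, -14, -2]
  ],
  "twist": [
    [0, 0, 0],
    [0, 0, 0],
    [0, 0, 0],
    [0, 0, 0],
    [0, 0, 0],
    [0, 0, 0],
    [0, 0, 0],
    [0, 0, 0]
  ],
  "grip": [0, 0, 0, 0, 0, 0, 0, 0]
}}

```text
time: 24.13
ee_pos: [703.3, 97.1, 260.3]
tool_rot: [-2.754, 1.56, 2.318]
wrist_force: [-0.4, 0.3, 1.1]
width: 0.8
```

```bash
python3 -c "
from m2 import *
report()"
```

```text
t 24.13 tip [702.1  98.4  94.3] bal [ 83.6 -56.2] fb [-0.29  0.47] fz 1.1 w 0.8
tool axes yaw vs balance: y -0.07 z -90.07 down [-0.007  0.008 -1.   ]
```

Request:
{"op": "arm_command", "data": {
  "xyz": [
    [0, -2, 0],
    [0, -4, 0],
    [0, -6, 0],
    [0, -8, 0],
    [0, -9.5, 0],
    [0, -11, 0],
    [0, -12, 0],
    [0, -13, 0]
  ],
  "twist": [
    [0, 0, 0],
    [0, 0, 0],
    [0, 0, 0],
    [0, 0, 0],
    [0, 0, 0],
    [0, 0, 0],
    [0, 0, 0],
    [0, 0, 0]
  ],
  "grip": [0, 0, 0, 0, 0, 0, 0, 0]
}}

```text
time: 24.8
ee_pos: [691.0, 92.6, 260.4]
tool_rot: [-2.758, 1.56, 2.313]
wrist_force: [0.2, -1.1, 0.0]
width: 0.6
```

Request:
{"op": "arm_command", "data": {
  "xyz": [
    [0, -1.2, 0],
    [0, -2.5, 0],
    [0, -3.7, 0],
    [0, -5, 0],
    [0, -6.2, 0],
    [0, -7.5, 0],
    [0, -8.7, 0],
    [0, -10, 0]
  ],
  "twist": [
    [0, 0, 0],
    [0, 0, 0],
    [0, 0, 0],
    [0, 0, 0],
    [0, 0, 0],
    [0, 0, 0],
    [0, 0, 0],
    [0, 0, 0]
  ],
  "grip": [0, 0, 0, 0, 0, 0, 0, 0]
}}

```text
time: 25.47
ee_pos: [681.7, 89.1, 260.5]
tool_rot: [-2.832, 1.561, 2.24]
wrist_force: [2.7, 1.3, 0.7]
width: 0.5
```

```bash
cat >> m2.py <<'E'
def back2(tag,p0,X=(-18,0),Y=(-5,6)):
    F=arm.grab_frame("side"); save(f"side_{tag}.npz",F)
    pw,nn,e=fit_weight(F,p0,w0=5); yaw=np.radians(20.8); base=np.array([603.3,121.9])
    c=coarse_frame(F,pw,yaw,base,X,Y); pf,m,e2,cnt=fit_frame(F,[*c,yaw],pw,w0=2.5,fixyaw=yaw); r=rel(pw,pf)
    print("w",pw[:2].round(1),nn,e.round(3),"fr",pf[:2].round(1),m,e2.round(3),cnt,"REL",r[0].round(2),r[1].round(2),"defl",(rot(-yaw)@(pf[:2]-base)).round(2))
    print(edges(F,pf,3,guess=(*r[0],r[1])))
E
python3 -c "
from m2 import *
report(); back2('m',[598,120,np.radians(22)]); report()"
```

```text
t 25.47 tip [680.6  90.4  94.5] bal [ 60.7 -56.1] fb [2.95 0.27] fz 0.67 w 0.5
tool axes yaw vs balance: y -0.06 z -90.06 down [-0.006  0.008 -1.   ]
w [597.2 119.7] 98 0.07 fr [596.9 119.5] 101 0.082 [50  0  2 49] REL [0.44 0.06] 0.96 defl [-6.87  0.08]
{'right': (np.float64(0.12), np.float64(1.24), 85.0, 40), 'front': (np.float64(0.41), np.float64(1.01), 85.0, 40), 'left': (np.float64(-0.04), np.float64(1.25), 103.0, 40), 'back': (np.float64(-0.4), np.float64(-0.4), 106.0, 36)}
t 25.52 tip [680.4  90.4  94.6] bal [ 60.5 -56.1] fb [2.4  0.75] fz -0.57 w 0.7
tool axes yaw vs balance: y -0.06 z -90.06 down [-0.007  0.008 -1.   ]
```

Request:
{"op": "arm_command", "data": {
  "xyz": [
    [0, -0.7, 0],
    [0, -1.4, 0],
    [0, -2, 0],
    [0, -2.7, 0],
    [0, -3.4, 0],
    [0, -4, 0],
    [0, -4, 0],
    [0, -4, 0]
  ],
  "twist": [
    [0, 0, 0],
    [0, 0, 0],
    [0, 0, 0],
    [0, 0, 0],
    [0, 0, 0],
    [0, 0, 0],
    [0, 0, 0],
    [0, 0, 0]
  ],
  "grip": [0, 0, 0, 0, 0, 0, 0, 0]
}}

```text
time: 26.18
ee_pos: [677.8, 87.6, 260.6]
tool_rot: [-2.813, 1.56, 2.259]
wrist_force: [2.7, 0.6, 0.1]
width: 0.1
```

```bash
python3 -c "
from m2 import *
report(); back2('n',[594,119,np.radians(21.5)]); report()"
```

```text
t 26.18 tip [676.7  88.9  94.6] bal [ 56.5 -56.1] fb [ 2.71 -0.34] fz 0.08 w 0.1
tool axes yaw vs balance: y -0.07 z -90.07 down [-0.007  0.008 -1.   ]
w [594.3 120. ] 98 0.104 fr [595.1 120.2] 102 0.057 [50  0  2 50] REL [-0.76  0.1 ] -0.22 defl [-8.33  1.29]
{'right': (np.float64(0.48), np.float64(0.33), 85.0, 40), 'front': (np.float64(-0.82), np.float64(-0.2), 85.0, 40), 'left': (np.float64(-0.2), np.float64(-0.44), 103.0, 40), 'back': (np.float64(-2.27), np.float64(-2.44), 106.0, 35)}
t 26.23 tip [676.7  88.9  94.6] bal [ 56.5 -56.1] fb [ 3.43 -0.35] fz -0.73 w 0.4
tool axes yaw vs balance: y -0.07 z -90.07 down [-0.007  0.008 -1.   ]
```

Request:
{"op": "arm_command", "data": {
  "xyz": [
    [0, 1.5, 0],
    [0, 3, 0],
    [0, 4.5, 0],
    [0, 6, 0],
    [0, 8, 0],
    [0, 11, 0],
    [0, 17, 0],
    [0, 25, 0]
  ],
  "twist": [
    [0, 0, 0],
    [0, 0, 0],
    [0, 0, 0],
    [0, 0, 0],
    [0, 0, 0],
    [0, 0, 0],
    [0, 0, 0],
    [0, 0, 0]
  ],
  "grip": [0, 0, 0, 0, 0, 0, 0, 0]
}}

```text
time: 26.9
ee_pos: [701.5, 96.5, 260.5]
tool_rot: [-2.767, 1.56, 2.305]
wrist_force: [-0.0, 0.3, -0.1]
width: 0.5
```

Request:
{"op": "arm_command", "data": {
  "xyz": [
    [0, 10, 0],
    [-20, 15, 0],
    [-55, 15, 0],
    [-90, 10, -5],
    [-115, -10, -25],
    [-120, -35, -50],
    [-120, -60, -75],
    [-120, -85, -100]
  ],
  "twist": [
    [0, 0, 0],
    [0, 0, 0],
    [0, 0, 0],
    [0, 0, 0],
    [0, 0, 0],
    [0, 0, 0],
    [0, 0, 0],
    [0, 0, 0]
  ],
  "grip": [0, 0, 0, 0, 0, 0, 0, 0]
}}

```text
time: 27.57
ee_pos: [586.2, 159.8, 382.5]
tool_rot: [-2.845, 1.561, 2.226]
wrist_force: [0.5, 0.8, 0.0]
width: 0.1
```

Request:
{"op": "arm_command", "data": {
  "xyz": [
    [0, -25, -25],
    [0, -50, -50],
    [0, -75, -75],
    [0, -95, -100],
    [0, -100, -116],
    [0, -102, -116],
    [0, -102, -116],
    [0, -102, -116]
  ],
  "twist": [
    [0, 0, 0],
    [0, 0, 0],
    [0, 0, 0],
    [0, 0, 0],
    [0, 0, 0],
    [0, 0, 0],
    [0, 0, 0],
    [0, 0, 0]
  ],
  "grip": [0, 0, 0, 0, 0, 0, 0, 0]
}}

```text
time: 28.23
ee_pos: [450.8, 232.3, 383.9]
tool_rot: [-2.867, 1.561, 2.204]
wrist_force: [-0.1, -0.1, -0.3]
width: 0.1
```

```bash
python3 -c "
from m2 import *
report(); both('o',[604,122,np.radians(21)]);report()
fr={'top':[604.6,121.0,np.radians(20.5)],'side':[603.3,121.9,np.radians(20.8)]}
for n in ('top','side'):
    for c in (3,4): print(n,c,edges(load(f'{n}_o.npz'),fr[n],c))
"
```

```text
t 28.23 tip [449.8 233.6 217.9] bal [-104.7  159.3] fb [-0.13 -0.04] fz -0.28 w 0.1
tool axes yaw vs balance: y -0.1 z -90.11 down [-0.006  0.008 -1.   ]
top fr [604.6 121. ] 20.45 124 0.052 [50  0 24 50] REL [-0.83  0.02] 0.49
top vs rest c=3,4 [(120, np.float64(0.246), array([-0.66, -0.06]), np.float64(0.41)), (120, np.float64(0.21), array([-0.84, -0.02]), np.float64(0.34))]
side fr [603.4 121.8] 20.73 84 0.051 [50  0  1 33] REL [-0.46  0.18] 0.25
side vs rest c=3,4 [(120, np.float64(0.088), array([-0.17,  0.01]), np.float64(0.01)), (120, np.float64(0.279), array([-0.28,  0.02]), np.float64(0.11))]
t 28.33 tip [449.9 233.4 217.7] bal [-104.7  159. ] fb [-0.19  0.39] fz 0.25 w 0.3
tool axes yaw vs balance: y -0.16 z -90.16 down [-0.006  0.008 -1.   ]
top 3 {'front': (np.float64(-0.03), np.float64(0.08), 85.0, 40), 'left': (np.float64(-0.52), np.float64(0.26), 103.0, 40), 'back': (np.float64(-2.02), np.float64(0.4), 103.0, 40), 'right': (np.float64(0.55), np.float64(-0.01), 103.0, 40)}
top 4 {'front': (np.float64(-0.35), np.float64(0.44), 86.0, 40), 'left': (np.float64(-0.52), np.float64(0.26), 102.0, 40), 'back': (np.float64(-1.84), np.float64(0.24), 102.0, 40), 'right': (np.float64(0.54), np.float64(-0.04), 102.0, 40)}
side 3 {'right': (np.float64(0.32), np.float64(0.67), 85.0, 40), 'front': (np.float64(-0.46), np.float64(-0.3), 85.0, 40), 'left': (np.float64(-0.06), np.float64(0.19), 103.0, 40), 'back': (np.float64(0.02), np.float64(0.01), 106.0, 40)}
side 4 {'right': (np.float64(-0.41), np.float64(0.58), 86.0, 40), 'front': (np.float64(-1.44), np.float64(0.02), 86.0, 40), 'left': (np.float64(0.75), np.float64(-0.05), 102.0, 40), 'back': (np.float64(0.84), np.float64(-0.02), 106.0, 40)}
```

View pics/ov_top_o.png

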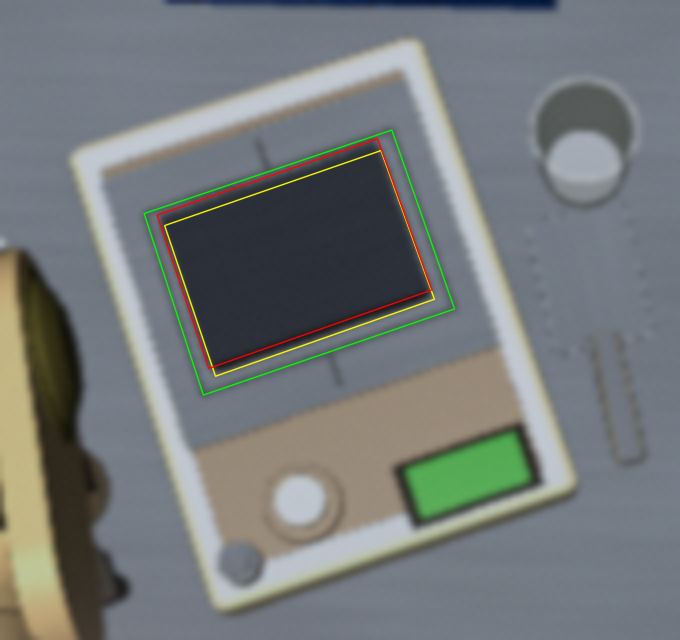

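View pics/ov_side_o.png

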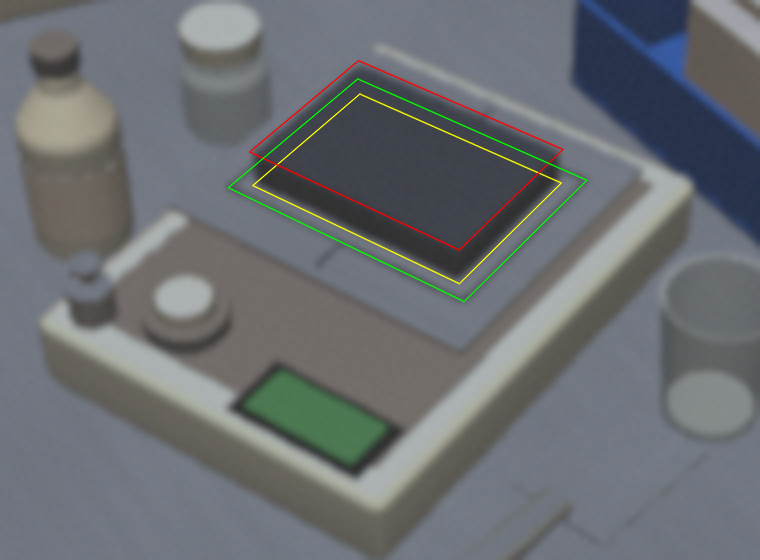

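```bash
python3 -c "
from m2 import *
from scipy.ndimage import label
def cen(F,u0,v0,u1,v1,t):
    g=F['color'][v0:v1,u0:u1].astype(float); m=(g.min(2)>t); l,n=label(m); k=max(range(1,n+1),key=lambda i:(l==i).sum()); v,u=np.nonzero(l==k); return np.array([u.mean()+u0,v.mean()+v0]),len(u)
f=load('top_o.npz');g=load('side_o.npz')
a,na=cen(f,255,255,276,275,150);b,nb=cen(g,246,195,268,212,140)
print(a,na,b,nb)
# triangulate
A=[];B=[]
for F,p in((f,a),(g,b)):
    P=F['K']@np.c_[F['R'],F['t']]; A+=[p[0]*P[2]-P[0],p[1]*P[2]-P[1]]
A=np.array(A);X=np.linalg.lstsq(A[:,:3],-A[:,3],rcond=None)[0];print('key',X, rot(-FY)@(X[:2]-FC), np.hypot(*(X[:2]-FC)))
for z in (66,70,74): print(z,ray(f,a,z),ray(g,b,z))
for n,F,p in(('top',f,a),('side',g,b)):
    u,v=p.round().astype(int); d=np.median(F['depth'][v-1:v+2,u-1:u+2]); print(n,d,F['R'].T@(np.linalg.inv(F['K'])@[p[0]*d,p[1]*d,d]-F['t']))
for n in('top','side'): print([(d['p'],d['point']) for d in arm.place_of('key_top',n)])
"
```

```text
[264.32307692 264.55384615] 130 [255.36607143 203.65178571] 112
key [457.42535936 115.05553631  78.90367394] [-139.43022771   45.66035468] 146.71624446442422
66 [[459.78402634 116.58450653  66.        ]] [[462.37391015 127.89770276  66.        ]]
70 [[459.2329579  116.05231271  70.        ]] [[460.63326762 123.9649001   70.        ]]
74 [[458.68188946 115.5201189   74.        ]] [[458.89262509 120.03209744  74.        ]]
top 1298.2954 [458.02808756 114.88871034  78.74570381]
side 1084.8599 [456.86998497 115.46215022  78.64803105]
[(0.67, [263.7, 266.0])]
[(0.62, [257.5, 201.6])]
```

Request:
{"op": "arm_command", "data": {
  "xyz": [
    [0, -10, 32],
    [0, -20, 64],
    [0, -30, 94],
    [10, -35, 113.5],
    [40, -35, 113.5],
    [75, -35, 113.5],
    [105, -35, 113.5],
    [125, -35, 113.5]
  ],
  "twist": [
    [0, 0, 0],
    [0, 0, 0],
    [0, 0, 0],
    [0, 0, 0],
    [0, 0, 0],
    [0, 0, 0],
    [0, 0, 0],
    [0, 0, 0]
  ],
  "grip": [0, 0, 0, 0, 0, 0, 0, 0]
}}

```text
time: 29.1
ee_pos: [456.8, 113.8, 255.2]
tool_rot: [-2.636, 1.559, 2.432]
wrist_force: [0.4, 0.1, -0.5]
width: 0.2
```

```bash
python3 -c "
from m2 import *
report()
F=arm.grab_frame('side');crop(F,200,100,200,160,4,'pics/p.png');report()"
```

```text
t 29.1 tip [455.2 115.1  89.2] bal [-141.5   46.5] fb [ 0.44 -0.02] fz -0.51 w 0.2
tool axes yaw vs balance: y -0.24 z -90.24 down [-0.009  0.008 -1.   ]
t 29.15 tip [454.  115.2  86.8] bal [-142.6   47. ] fb [-1.51  0.28] fz -4.1 w 0.4
tool axes yaw vs balance: y -0.23 z -90.24 down [-0.014  0.008 -1.   ]
```

View pics/p.png

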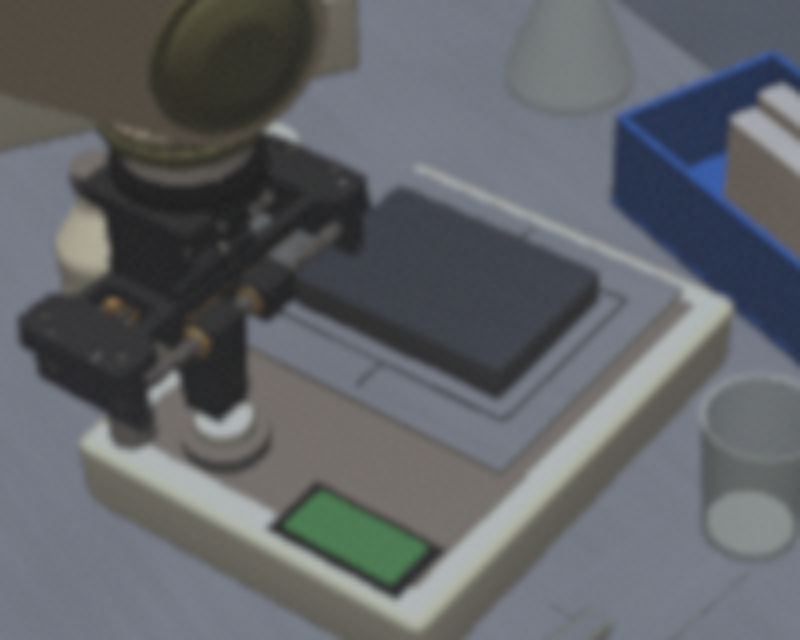

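Request:
{"op": "arm_command", "data": {
  "xyz": [
    [0, 0.4, 0.6],
    [0, 0.8, 1.3],
    [1, 0.8, 1.3],
    [2, 0.8, 1.3],
    [3, 0.8, 1.3],
    [4, 0.8, 1.3],
    [5, 0.8, 1.3],
    [6, 0.8, 1.3]
  ],
  "twist": [
    [0, 0, 0.4],
    [0, 0, 0.7],
    [0, 0, 0.7],
    [0, 0, 0.7],
    [0, 0, 0.7],
    [0, 0, 0.7],
    [0, 0, 0.7],
    [0, 0, 0.7]
  ],
  "grip": [0, 0, 0, 0, 0, 0, 0, 0]
}}

```text
time: 29.82
ee_pos: [457.4, 113.0, 246.9]
tool_rot: [2.954, 1.558, 1.74]
wrist_force: [-0.3, 0.3, 0.2]
width: 0.3
```

```bash
python3 -c "
from m2 import *
report()"
```

```text
t 29.82 tip [457.1 115.   80.9] bal [-139.8   45.7] fb [-0.21  0.42] fz 0.19 w 0.3
tool axes yaw vs balance: y -0.23 z -90.23 down [-0.002  0.012 -1.   ]
```

Straight above the key, at 80.9. Press down slowly.

Request:
{"op": "arm_command", "data": {
  "xyz": [
    [1, 0, 0],
    [2, 0, 0],
    [3, 0, 0],
    [4, 0, 0],
    [5, 0, 0],
    [6, 0, 0],
    [7, 0, 0],
    [8, 0, 0]
  ],
  "twist": [
    [0, 0, 0],
    [0, 0, 0],
    [0, 0, 0],
    [0, 0, 0],
    [0, 0, 0],
    [0, 0, 0],
    [0, 0, 0],
    [0, 0, 0]
  ],
  "grip": [0, 0, 0, 0, 0, 0, 0, 0]
}}

```text
time: 30.48
ee_pos: [457.4, 113.1, 239.9]
tool_rot: [2.893, 1.559, 1.679]
wrist_force: [-8.3, -1.7, 29.3]
width: 0.2
```

```bash
python3 -c "
from m2 import *
report()"
```

```text
t 30.48 tip [457.2 115.   74. ] bal [-139.7   45.7] fb [-8.32  1.33] fz 29.32 w 0.2
tool axes yaw vs balance: y -0.22 z -90.22 down [-0.001  0.012 -1.   ]
```

```bash
python3 -c "
from m2 import *
F=arm.grab_frame('side');save('side_q.npz',F);crop(F,200,100,200,160,4,'pics/q.png');report()"
```

```text
t 30.53 tip [457.2 115.   74.1] bal [-139.7   45.7] fb [-7.25  0.81] fz 21.3 w 0.5
tool axes yaw vs balance: y -0.21 z -90.21 down [-0.001  0.012 -1.   ]
```

View pics/q.png

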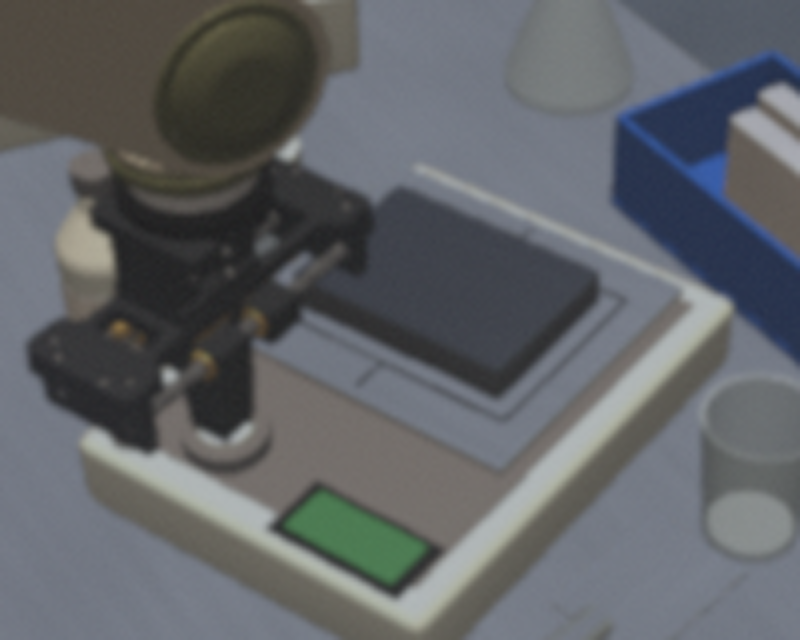

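```bash
python3 -c "
from m2 import *
for n in('top','side'):
    F=load(n+'_o.npz'); d=F['depth']; v,u=np.mgrid[0:480,0:640]
    X=(np.stack([u*d,v*d,d],-1)@np.linalg.inv(F['K']).T-F['t'])@F['R']
    r=np.hypot(X[...,0]-457.4,X[...,1]-115.1)
    for a in range(0,34,3):
        m=(r>=a)&(r<a+3)&(d>0); print(n,a,m.sum(),np.percentile(X[...,2][m],[10,50,90]).round(1) if m.any() else '', F['color'][m].mean(0).round() if m.any() else '')
"
```

```text
top 0 5 [76.3 77.8 79. ] [190. 197. 205.]
top 3 13 [75.9 79.4 81.4] [190. 197. 206.]
top 6 25 [74.  79.3 82.7] [190. 197. 206.]
top 9 36 [77.1 79.6 82.8] [189. 196. 203.]
top 12 44 [73.5 77.8 81.1] [174. 177. 177.]
top 15 49 [67.7 71.2 79.1] [153. 147. 136.]
top 18 64 [65.5 68.9 72.1] [149. 137. 122.]
top 21 71 [58.  67.6 71.5] [137. 126. 112.]
top 24 74 [55.4 58.1 66.7] [142. 132. 119.]
top 27 92 [53.5 57.6 61.4] [157. 147. 136.]
top 30 97 [54.  57.5 60.9] [159. 149. 137.]
top 33 114 [53.8 57.2 60.8] [161. 153. 143.]
side 0 5 [77.2 78.2 80.2] [171. 177. 178.]
side 3 12 [77.  78.5 79.4] [171. 177. 177.]
side 6 21 [76.9 78.  80.3] [171. 177. 177.]
side 9 35 [75.7 78.2 80.6] [163. 168. 167.]
side 12 69 [68.1 76.6 79.5] [136. 137. 133.]
side 15 47 [66.9 70.4 77.6] [118. 116. 111.]
side 18 58 [58.5 67.5 70.2] [104. 100.  97.]
side 21 112 [56.8 64.  69.5] [93. 90. 88.]
side 24 56 [55.  57.1 65.4] [114. 111. 108.]
side 27 60 [55.3 57.3 58.8] [127. 125. 123.]
side 30 60 [55.3 56.8 58.1] [133. 131. 129.]
side 33 102 [54.4 56.9 58.9] [130. 128. 126.]
```

Request:
{"op": "arm_command", "data": {
  "xyz": [
    [-2, 0, 0],
    [-4, 0, 0],
    [-7, 0, 0],
    [-12, 0, 0],
    [-25, 0, 0],
    [-50, 0, 0],
    [-80, 0, 0],
    [-110, 0, 0]
  ],
  "twist": [
    [0, 0, 0],
    [0, 0, 0],
    [0, 0, 0],
    [0, 0, 0],
    [0, 0, 0],
    [0, 0, 0],
    [0, 0, 0],
    [0, 0, 0]
  ],
  "grip": [0, 0, 0, 0, 0, 0, 0, 0]
}}

```text
time: 31.2
ee_pos: [457.3, 111.8, 351.2]
tool_rot: [2.988, 1.559, 1.773]
wrist_force: [0.7, -0.1, 0.4]
width: 0.2
```

Request:
{"op": "arm_command", "data": {
  "xyz": [
    [-30, 0, -5],
    [-40, 0, -35],
    [-40, 0, -70],
    [-40, 0, -105],
    [-40, 0, -130],
    [-40, 0, -140],
    [-40, 0, -140],
    [-40, 0, -140]
  ],
  "twist": [
    [0, 0, 0],
    [0, 0, 0],
    [0, 0, 0],
    [0, 0, 0],
    [0, 0, 0],
    [0, 0, 0],
    [0, 0, 0],
    [0, 0, 0]
  ],
  "grip": [0, 0, 0, 0, 0, 0, 0, 0]
}}

```text
time: 31.87
ee_pos: [408.8, 242.2, 392.8]
tool_rot: [2.994, 1.559, 1.781]
wrist_force: [0.3, 0.2, 1.5]
width: 0.2
```

```bash
python3 -c "
from m2 import *
report(); both('z',[604,122,np.radians(21)]);report()
F=load('side_z.npz');cv2.imwrite('pics/side_z.png',F['color'][:,:,::-1])
F=load('top_z.npz');cv2.imwrite('pics/top_z.png',F['color'][:,:,::-1])
"
```

```text
t 31.87 tip [408.4 244.1 226.8] bal [-139.8  183.7] fb [0.33 0.13] fz 1.53 w 0.2
tool axes yaw vs balance: y -0.17 z -90.17 down [-0.002  0.012 -1.   ]
top fr [604.6 121. ] 20.46 123 0.049 [50  0 23 50] REL [-0.8   0.03] 0.45
top vs rest c=3,4 [(120, np.float64(0.238), array([-0.57, -0.05]), np.float64(0.4)), (120, np.float64(0.211), array([-0.81, -0.01]), np.float64(0.31))]
side fr [603.4 121.8] 20.81 82 0.048 [50  0  2 30] REL [-0.37  0.2 ] 0.21
side vs rest c=3,4 [(120, np.float64(0.077), array([-0.15,  0.01]), np.float64(0.05)), (120, np.float64(0.288), array([-0.26,  0.03]), np.float64(0.15))]
t 31.97 tip [408.7 243.4 226.8] bal [-139.7  183. ] fb [ 1.07 -0.22] fz -0.02 w 0.7
tool axes yaw vs balance: y -0.29 z -90.28 down [-0.003  0.012 -1.   ]
```

View pics/side_z.png

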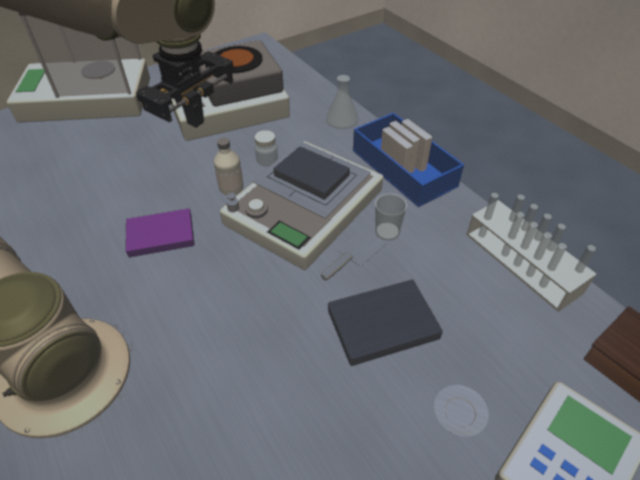

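View pics/top_z.png

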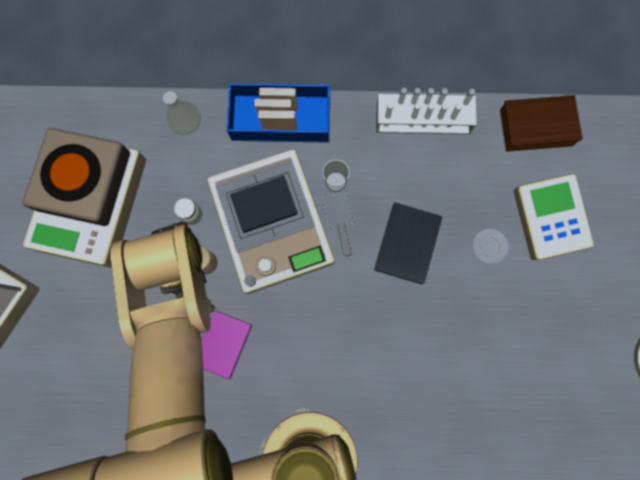

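```bash
python3 -c "
from h import *
print(arm.hand_in()); print(arm.read_state()['time'])"
```

```text
the job is handed in; nothing more can be done
None
the job is handed in; nothing more can be done
```

The check weight now lies straight and centred in the engraved frame, the key has been pressed once after that, and the job was handed in at about 32 s.

- **Straightening:** I used closed fingertips to make four slow end pushes, front-left, back-right, front-left and back-right. The highest sideways force I read was about 7 N (limit 12 N). I read forces at the end of each move, so brief peaks between readings were not seen.
- **Final pose:** After the key press, the top view put the weight about 0.6 to 0.8 mm towards the front and turned 0.3 to 0.45°. The side view gave 0.2 to 0.4 mm and 0.05 to 0.2°. Sideways error was at most 0.2 mm in both views, so the gap is about 10 mm all round.
- **Key:** I pressed it straight down with the gripper off the weight until it stopped hard. The reading was about 29 N, against the 4 N it needs. The fingertip moved down about 5 mm from my camera estimate of the key top, not a measured 6 mm. I judged the key fully down from the hard stop, because the collar around it is too low to have caught the finger. I could not read the key joint directly.
- **Other things:** In the last pictures the key is back up and the arm is clear of everything. The bottle is partly hidden by the arm in the top view, but it and the other things look unmoved.

**Checks that disagreed:** The weight's edges look rounded, so a sharp-edged box did not fit the pictures and I fitted a 3 to 4 mm bevel instead. The top view's reading of the back edge was unreliable because the frame line runs close beside it.

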